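# Pin a vacuum chamber's lid and pump it

## Task

Pin down the lid of the small vacuum chamber: swing every C-shaped pin from the tray round through a ring eye of its own, until the eye sits about half-way along its bend, and leave it lying flat on the lid. When all the pins are in, with the dust cap off the hand pump, press the pump's plunger down to its stop, let it come up, and finish with the cap back on the pump. Leave the other things on the bench where they are.

Things in the scene. Friction and masses are not known exactly. Their poses are not given: they have to be found in the camera images.
- vac_box: flat vacuum chamber fixed to the bench edge, placed anew each time; origin at its underside below the middle eye, z up. Its flat aluminium lid, x -42 to +64 mm, y -95 to +95 mm, has its top face 24 mm above the bench. On it: three ring eyes along y at x = 0, and a hand pump at x = +41, y = -35 mm. The lid is bare round x = +38, y = +45 mm, room to set the cap down
- pump (a joint): plunger of the hand pump: 0 when up, grows as it is pressed, stop at 0.015 m; its spring pushes it up with 3 N at the top and about 8.5 N at the stop, and lifts it again when let go. It cannot be pressed with the cap on
- pump_top (a point): centre of the top of the pump's round black head (29 mm across), 86 mm above the bench when up; under the cap at the start
- cap_mid (a point): the pump's dust cap, a grey cup upside down, outside 43 mm, inside 38 mm, 39 mm high, 30 g: its middle, half-way up, z up. At the start it stands over the pump's head on the pump's collar (45 mm across, its top 56 mm above the bench)
- cap_seat (a point): fixed point of the chamber: where cap_mid is when the cap stands on the pump, 75.5 mm above the bench
- tray: shallow grey tray fixed to the bench right of the chamber, 200 (x) by 94 (y) mm, floor 3 mm, rim 14 mm high; origin at the middle of its underside, z up. The pins lie in it at the start. Beware: a solid pegboard panel, taller than the arm's elbow, stands between robot and bench at world x = 0.29 from y = +0.18 m to the right; reach round its left end, and keep the arm on that side
- eye0 (a point): centre of the steel ring eye at +y of the chamber, farthest from the robot: hole 16 mm, wire 5 mm, outside 26 mm; axes as the chamber's: y is the axis of the hole, level, along the row of eyes; x, level, across it towards the pump's side; z up. It is 28.5 mm above the bench, 4.5 mm above the lid's top face; 58 mm between eyes
- eye1 (a point): centre of the steel ring eye in the middle: hole 16 mm, wire 5 mm, outside 26 mm; axes as the chamber's: y is the axis of the hole, level, along the row of eyes; x, level, across it towards the pump's side; z up. It is 28.5 mm above the bench, 4.5 mm above the lid's top face; 58 mm between eyes
- eye2 (a point): centre of the steel ring eye at -y of the chamber, nearest the robot: hole 16 mm, wire 5 mm, outside 26 mm; axes as the chamber's: y is the axis of the hole, level, along the row of eyes; x, level, across it towards the pump's side; z up. It is 28.5 mm above the bench, 4.5 mm above the lid's top face; 58 mm between eyes
- pin0_handle (a point): C-shaped hook pin, 80 g (may be absent): centre of its upright black handle, 27.5 mm above the pin's underside; 18 (x) by 12 (y) mm, top 55 mm above the underside, on a foot disc 24 mm wide, 5 mm high. Axes: z up, x from the centre of the wire's bend to the handle. It lies flat in the tray at the start, handle on the chamber's side
- pin0_mid (a point): the same pin: middle of its wire, 75 degrees along the bend from handle and from tip. The steel wire, 6 mm thick, lies flat (its centre 3 mm above the pin's underside) on a circle of 24 mm radius whose centre is 24 mm to -x of the handle: from the handle 150 degrees round to the tip, anticlockwise seen from above
- pin0_tip (a point): the same pin: end of its wire, 3 mm above its underside (its rounded end reaches 3 mm farther)
- pin1_handle (a point): C-shaped hook pin, 80 g (may be absent): centre of its upright black handle, 27.5 mm above the pin's underside; 18 (x) by 12 (y) mm, top 55 mm above the underside, on a foot disc 24 mm wide, 5 mm high. Axes: z up, x from the centre of the wire's bend to the handle. It lies flat in the tray at the start, handle on the chamber's side
- pin1_mid (a point): the same pin: middle of its wire, 75 degrees along the bend from handle and from tip. The steel wire, 6 mm thick, lies flat (its centre 3 mm above the pin's underside) on a circle of 24 mm radius whose centre is 24 mm to -x of the handle: from the handle 150 degrees round to the tip, anticlockwise seen from above
- pin1_tip (a point): the same pin: end of its wire, 3 mm above its underside (its rounded end reaches 3 mm farther)
- pin2_handle (a point): C-shaped hook pin, 80 g (may be absent): centre of its upright black handle, 27.5 mm above the pin's underside; 18 (x) by 12 (y) mm, top 55 mm above the underside, on a foot disc 24 mm wide, 5 mm high. Axes: z up, x from the centre of the wire's bend to the handle. It lies flat in the tray at the start, handle on the chamber's side
- pin2_mid (a point): the same pin: middle of its wire, 75 degrees along the bend from handle and from tip. The steel wire, 6 mm thick, lies flat (its centre 3 mm above the pin's underside) on a circle of 24 mm radius whose centre is 24 mm to -x of the handle: from the handle 150 degrees round to the tip, anticlockwise seen from above
- pin2_tip (a point): the same pin: end of its wire, 3 mm above its underside (its rounded end reaches 3 mm farther)
- glue_bottle_c (a point): small bottle, 40 mm wide, 95 mm tall, a bystander to the right of the tray: its middle
- tape_roll_c (a point): roll of masking tape lying flat, 100 mm wide, 25 mm high, a bystander to the right of the tray: its middle
Not all that is in view belongs to the job. What is shaped like the part that bears pin0_handle but blue is not meant. Leave any orange or red look-alike of the part that bears cap_mid alone.

How it is judged:
By the outcome, as a careful person would: the job done as asked, in the order asked, and still so for the second after the job is handed in, with the robot touching nothing.
Of pin0, pin1, pin2 only 2 to 3 are there at a start; the rules pass over those that are not, and their reading is None.
At some moment in a run one of pin0, pin1, pin2 may be knocked a few centimetres aside while the robot is not near it.
It also fails if it takes over 210 s, if anything falls off the work surface, if the arm or the gripper's body presses on something with over 40 N, if the wrist force passes 120 N, or if a joint passes its speed limit or range.

## Robot

A 6-joint arm with a two-finger parallel gripper is mounted at the origin on a cart in front of the work surface, level with it; the furniture and walls round the work are solid. World frame = base frame: x ahead of the robot, y to its left, z up, the work surface at z = 0. Lengths are in mm, angles in rad, forces in N, time in s.
With the tool pointing down it reaches from about 275 to 750 mm from the base axis. Payload 10.2 kg.
Tool frame: the origin (TCP) lies at the centre of the arm's flange, where the gripper is bolted on; the fingertips stand manip.tips_ahead ahead of it and the grasp point (between the pads) lies 147 mm ahead of it (manip.tips_ahead is the distance from the TCP to the fingertips, in mm); z points along the fingers, y is the line along which they close (so a half turn about z gives the same grasp; the last joint's range is limited). The gripper opens to 88 mm and grips with 3 to 60 N. Pads are 18 mm wide; open, the fingers measure 123 mm over their backs; the gripper's body (75 mm by 187 mm) begins 45 mm behind the grasp point.
Start: joints at [0.915, 0.313, 1.498, -0, 1.331, -0.223], TCP at [220.206, 476.594, 404.72] pointing down, gripper open.
Joint ranges: [-2.94, 2.94], [-0.97, 2.17], [0.19, 2.56], [-1.23, 4.37], [0.02, 3.11], [-2.88, 2.88]. Speed limits (rad/s): [2.39, 2.39, 3.01, 3.14, 3.14, 3.14].

## Interface

Orientations are given as a unit quaternion [x, y, z, w].
In Python, from cell import manip gives the robot as it stands.
- The arm moves only by the shell command python3 -m creep 'ROWS' [FORCE]. ROWS is JSON, a list of rows, each an object with "angular": the turn, a rotation vector about the tool's x, y, z in rad, a list of three; "linear": the shift along the tool's x, y, z in mm, a list of three; "grip": the opening, from 0 (shut) to 1 (fully open). A call has 1 to 10 rows; each row is the pose to reach, as a shift and turn from the pose commanded when the call began, along the tool's axes at that moment; what a row does not reach only later rows make up. A row lasts 1/10 s, in which the tool goes at most 50 mm and 8.59 degrees, less where a joint would pass 70% of its speed; a pose out of reach is approached as far as the arm can. A call with a gripper value outside its range is refused whole. The fingers move at their own pace and stop on an object; FORCE is the grip in N (left out, the last holds). Time passes only in rows, so rows that repeat a pose let the fingers close. It gives the time, the measured TCP pose, the force, the opening and the grip force at its end, in the units of the state.
- manip.get_state(): the state, without advancing time (a new reading comes with each control period).
- manip.grab_frame(name): name is "scene" or "top" or "wrist"; returns a dict with "frame" (480x640x3 uint8, red, green, blue), "range_z" (480x640 float32, mm along the optical axis (not along the pixel's ray), 0 where there is no reading), "mtx" (3x3 intrinsics, pixels), "origin" and "rotation" of the camera in the world. Camera axes: x right, y down, z forward; pixel columns grow to the right and rows downward; lengths in mm; the calibration is good to about 2 mm. A picture is of the moment at which its call begins.
- manip.sign_off(): hands the job in; it is judged then, once.
The state is a dict: "clock": time; "q": joint angles; "qvel": joint speeds; "joint_torque": joint torques, N m; "ee_pos": TCP position; "tcp_rot": TCP orientation; "wrist_force": force on the tool from outside, world axes, zero at the start; "wrist_torque": the same for the moment, N m; "width": opening from 0.0 (shut) to 1.0 (fully open); "finger_force": force on a finger pad.
Only numpy, scipy, OpenCV 4.12 (cv2) and the standard library are available. Lean on these libraries where they do the work, as an engineer would, in place of code of your own. Each camera call takes 0.05 s, during which the arm holds its last target. There are 200 camera calls.

## Working session

There is one attempt and no reset: what is moved stays moved. The work goes in short steps, Python scripts to look and compute and a shell command to move; the robot and the scene stay as the last step left them, time stands still between calls to the robot, and variables do not carry over. Pictures are saved under pics/ and viewed, at most 14 in all, crops included, and the job is handed in when it is done.

```bash
ls; mkdir -p pics
python3 - <<'E'
from cell import manip
import cv2,numpy as np
print(manip.get_state(), manip.tips_ahead)
for n in ("scene","top","wrist"):
    f=manip.grab_frame(n); cv2.imwrite(f"pics/{n}0.png",f["frame"][:,:,::-1]); np.savez(f"/tmp/{n}0.npz",**f)
    print(n,f["mtx"].tolist(),f["origin"],np.round(f["rotation"],3).tolist())
E
```

```text
pics
{'clock': 0.0, 'q': array([ 9.14608899e-01,  3.13446591e-01,  1.49844138e+00, -5.04990142e-07,
        1.33098634e+00, -2.23398041e-01]), 'qvel': array([-0.0024054 , -0.00030874, -0.00010146, -0.00145768, -0.00030332,
       -0.00030397]), 'joint_torque': array([ 2.11819574e-04, -4.02220666e+01, -2.52270162e+01,  6.93947403e-02,
        3.52525699e-02, -4.18214881e-05]), 'ee_pos': array([220.17345691, 476.55866754, 404.16105553]), 'tcp_rot': array([ 2.14709700e-01,  9.76677702e-01, -5.79955237e-04, -2.72613779e-04]), 'wrist_force': array([0.03335547, 0.23059542, 0.01457698]), 'wrist_torque': array([-0.00416829,  0.04661481,  0.01745211]), 'finger_force': 0.0, 'width': 1.0015967323165749} 166.0
scene [[500.18267561287644, 0.0, 328.2036365306822], [0.0, 500.18267561287644, 239.10593730671553], [0.0, 0.0, 1.0]] [494.85047428 -80.54548966 795.77044808] [0.958, -0.034, 0.009, -0.283]
top [[477.24423650004894, 0.0, 329.4220196544192], [0.0, 477.24423650004894, 237.3124635234826], [0.0, 0.0, 1.0]] [469.58480501 370.80792721 911.02455278] [0.711, -0.701, 0.038, -0.034]
wrist [[390.7124703578727, 0.0, 314.17621085860816], [0.0, 390.7124703578727, 240.78269264259086], [0.0, 0.0, 1.0]] [155.55287307 505.67930798 384.2478625 ] [0.834, 0.534, 0.074, 0.117]
```

View pics/scene0.png

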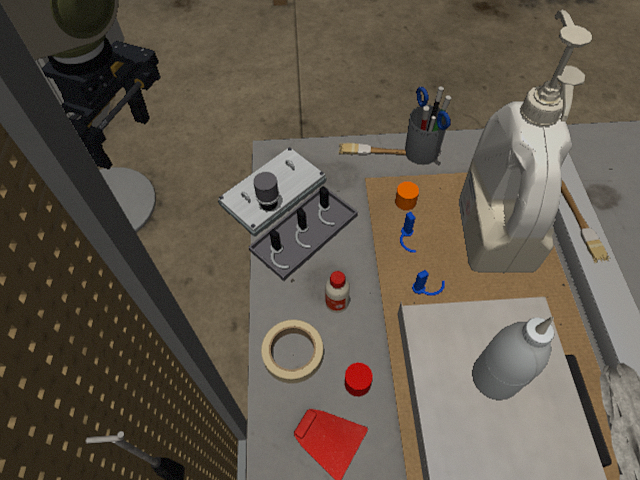

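View pics/top0.png

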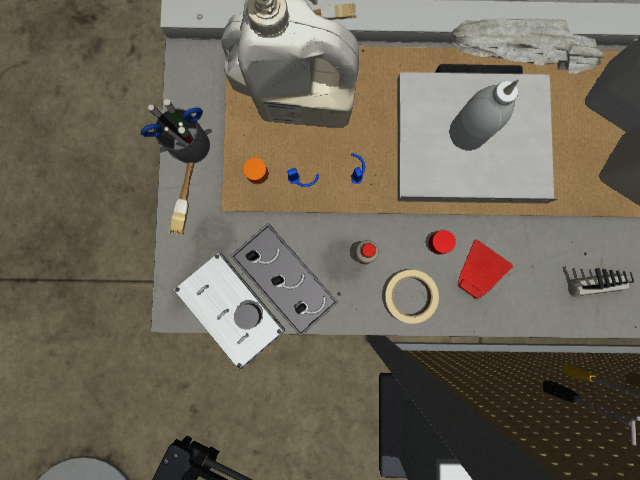

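The top view shows the lid centre at about (230,310), with the grey cap at (247,315) and eyes at (203,288), (222,315) and (243,338). Three black-handled pins are in the tray, at (253,255), (278,281) and (301,309). The blue hooks at (293,175) and (358,175) and the orange and red cups are look-alikes, so I will leave them alone. Next I'll measure.

```bash
cat > h.py <<'E'
from cell import manip
import cv2,numpy as np
from scipy.spatial.transform import Rotation as R
def grab(n,save=None):
    f=manip.grab_frame(n)
    if save: cv2.imwrite(f"pics/{save}.png",f["frame"][:,:,::-1])
    return f
def rays(f,uv):
    uv=np.atleast_2d(uv).astype(float); K=f["mtx"]
    d=np.c_[(uv-[K[0,2],K[1,2]])/[K[0,0],K[1,1]],np.ones(len(uv))]
    return R.from_quat(f["rotation"]).apply(d)
def onz(f,uv,z):
    d=rays(f,uv); return f["origin"]+d*((z-f["origin"][2])/d[:,2])[:,None]
def cloud(f):
    v,u=np.mgrid[:480,:640]; d=rays(f,np.c_[u.ravel(),v.ravel()])
    return (f["origin"]+d*f["range_z"].reshape(-1,1)).reshape(480,640,3)
def pix(f,P):
    p=R.from_quat(f["rotation"]).inv().apply(np.atleast_2d(P)-f["origin"]); p=p@f["mtx"].T
    return p[:,:2]/p[:,2:]
def blobs(m,mn,mx=1e9):
    n,l,s,c=cv2.connectedComponentsWithStats(m.astype(np.uint8))
    return [(l==i,c[i],s[i,4]) for i in range(1,n) if mn<=s[i,4]<=mx]
E
python3 - <<'E'
from h import *
for n in ("top","scene"):
    f=dict(np.load(f"/tmp/{n}0.npz")); C=cloud(f); z=C[...,2]; I=f["frame"].astype(int)
    print(n, "bench z", np.median(z[(abs(z)<12)&(C[...,0]>400)&(C[...,0]<600)&(f["range_z"]>0)]))
    reg=(C[...,0]>200)&(C[...,0]<520)&(C[...,1]>350)&(C[...,1]<720)
    lid=reg&(abs(z-24)<6)&(I.min(2)>130)
    b=max(blobs(lid,50),key=lambda b:b[2]); v,u=np.nonzero(b[0])
    P=onz(f,np.c_[u,v],24)
    r=cv2.minAreaRect(P[:,:2].astype(np.float32)); print("lid",r,np.median(z[b[0]]))
    dark=reg&(I.max(2)<45)&(z>35)&(z<70)
    for m,c,a in blobs(dark,8): print("dark",c.round(1),a,np.median(C[m],0).round(1),z[m].max().round(1))
    cap=reg&(z>85)&(z<110)
    for m,c,a in blobs(cap,30): print("cap",c.round(1),a,C[m].mean(0).round(1),onz(f,c,95)[0].round(1))
E
```

```text
top bench z 0.5955156774931538
lid ((423.78753662109375, 551.282958984375), (189.31369018554688, 105.15937805175781), 41.33422088623047) 24.49061435152015
dark [249.9 258. ] 18 [518.1 508.1  57.7] 62.8
dark [276.9 280.2] 72 [479.6 458.5  57.5] 61.1
dark [299.9 308.1] 57 [430.8 416.8  57.2] 61.4
cap [246.4 316.2] 524 [417.6 504.9  95.3] [417.5 504.9  95. ]
scene bench z -0.11947014118516108
lid ((425.69549560546875, 551.3323974609375), (188.89752197265625, 104.31725311279297), 41.20663833618164) 23.77301069621012
dark [320.1 192.5] 10 [518.4 508.3  48.8] 58.5
dark [269.3 197.8] 46 [427.  488.5  65.1] 69.9
dark [269.3 205.4] 40 [421.8 490.5  38.4] 52.8
dark [301.  215.1] 98 [480.4 455.6  53.5] 61.7
dark [274.4 235.9] 104 [431.3 413.2  54.5] 60.8
cap [265.2 182.3] 409 [419.7 502.8  93.8] [419.9 501.7  95. ]
```

```bash
python3 -m creep '[{"angular":[0,0,0],"linear":[-245,113,0],"grip":1},{"angular":[0,0,0],"linear":[-245,113,0],"grip":1},{"angular":[0,0,0],"linear":[-245,113,0],"grip":1},{"angular":[0,0,0],"linear":[-245,113,0],"grip":1},{"angular":[0,0,0],"linear":[-245,113,0],"grip":1},{"angular":[0,0,0],"linear":[-245,113,0],"grip":1},{"angular":[0,0,0],"linear":[-245,113,0],"grip":1},{"angular":[0,0,0],"linear":[-245,113,0],"grip":1},{"angular":[0,0,0],"linear":[-245,113,0],"grip":1},{"angular":[0,0,0],"linear":[-245,113,0],"grip":1}]'
python3 - <<'E'
from h import *
f=grab("wrist","wrist1"); np.savez("/tmp/wrist1.npz",**f)
C=cloud(f); z=C[...,2]; I=f["frame"].astype(int)
print(f["origin"],R.from_quat(f["rotation"]).as_matrix().round(3).tolist())
lid=(abs(z-24)<5)&(I.min(2)>120)
b=max(blobs(lid,50),key=lambda b:b[2]); v,u=np.nonzero(b[0]); print(u.min(),u.max(),v.min(),v.max())
P=onz(f,np.c_[u,v],24)
print("lid",cv2.minAreaRect(P[:,:2].astype(np.float32)),np.median(z[b[0]]))
dark=(I.max(2)<45)&(z>50)&(z<64)
for m,c,a in blobs(dark,30): 
    v,u=np.nonzero(m); print("dark",c.round(1),a,np.median(z[m]),cv2.minAreaRect(onz(f,np.c_[u,v],58)[:,:2].astype(np.float32)))
for m,c,a in blobs((z>88)&(z<102),100): print("cap",c,a,np.median(z[m]),cv2.minEnclosingCircle(onz(f,np.argwhere(m)[:,::-1],95)[:,:2].astype(np.float32)))
E
```

```text
clock: 1.15
ee_pos: [488.8, 476.8, 405.3]
tcp_rot: [0.214, 0.977, 0.0, 0.0]
wrist_force: [-0.4, -0.5, 0.0]
width: 0.999
finger_force: 0.0
[424.1543032  505.89867862 385.30545817] [[0.418, 0.873, 0.25], [0.908, -0.402, -0.114], [0.001, 0.274, -0.962]]
243 484 0 199
lid ((423.9154357910156, 551.3659057617188), (188.9784698486328, 105.36848449707031), 41.15692901611328) 23.934002132437627
dark [222.5 179.7] 246 57.46357397270245 ((429.2176208496094, 419.3767395019531), (11.263772964477539, 17.60146713256836), 35.97730255126953)
dark [292.4 211.4] 259 57.449951361720366 ((477.716796875, 461.07293701171875), (11.287121772766113, 18.28252410888672), 29.426111221313477)
dark [362.6 234.8] 252 57.45556312871844 ((521.8413696289062, 507.69854736328125), (11.884896278381348, 17.84657096862793), 33.66922378540039)
cap [309.87418581 119.45114844] 2917 94.96392014120704 ((417.3001403808594, 505.90509033203125), 21.31707000732422)
```

View pics/wrist1.png

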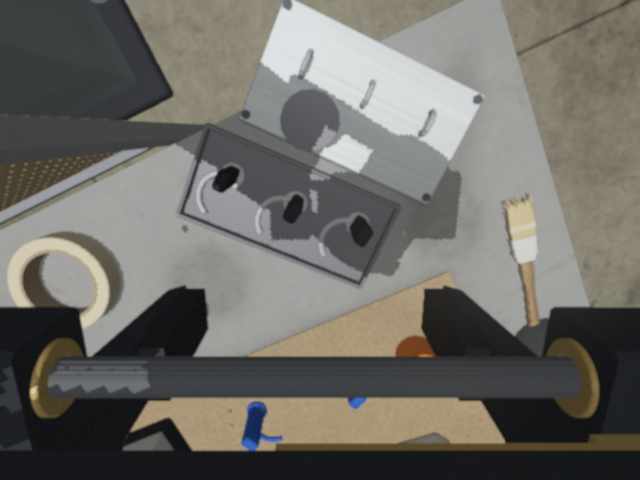

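The wrist view shows the lid with eyes at (306,63), (368,93) and (428,122), and the cap at (310,119). The black-handled pins are at (222,180), (292,211) and (363,235). The fitted lid is 189×105 mm, and the measured cap position agrees with the chamber model to about 0.1 mm. The blue hook at (255,420) and the orange cup at (415,348) are look-alikes.

```bash
cat >> h.py <<'E'
# chamber pose from the lid fit
YAW=np.radians(41.157-90); X=np.array([np.cos(YAW),np.sin(YAW)]); Y=np.array([-X[1],X[0]])
O=np.array([423.92,551.37])-11*X
def w(l): return O+l[0]*X+l[1]*Y
def loc(p): d=np.array(p)[:2]-O; return np.array([d@X,d@Y])
def psi(Q): y=R.from_quat(Q).as_matrix()[:,1]; return np.degrees(np.arctan2(y[1],y[0]))
def delta(p0,Q0,p,ps):
    """tool-frame linear/angular from pose (p0,Q0) to TCP p, tool down, y axis at ps deg"""
    a=np.radians(ps); T=np.array([[np.sin(a),np.cos(a),0],[-np.cos(a),np.sin(a),0],[0,0,-1]])
    R0=R.from_quat(Q0); lin=R0.inv().apply(np.array(p)-p0)
    dps=(ps-psi(Q0)+180)%360-180
    ang=(R0.inv()*R.from_matrix(T)).as_rotvec()
    return lin.round(1).tolist(),ang.round(3).tolist()
def now(p,ps):
    s=manip.get_state(); print("from",s["ee_pos"].round(1),psi(s["tcp_rot"]).round(1),"->",np.round(p,1),"r",np.hypot(*p[:2]).round(),"rows",*delta(s["ee_pos"],s["tcp_rot"],p,ps))
E
python3 - <<'E'
from h import *
f=dict(np.load("/tmp/wrist1.npz")); C=cloud(f); z=C[...,2]
L=(C[...,:2]-O); lx=L@X; ly=L@Y
for i,y in enumerate((58,0,-58)):
    m=(z>33)&(z<44)&(abs(lx)<20)&(abs(ly-y)<12); print("eye",i,m.sum(),lx[m].mean(),ly[m].mean(),z[m].max())
now([521.8,507.7,260],33.7)
E
```

```text
eye 0 164 0.473326854087859 57.59023574798244 42.71241813444112
eye 1 165 0.5793511503698617 -0.06921052796793817 42.4645232935319
eye 2 180 0.6833880276300508 -57.70135542832611 42.42176564520855Traceback (most recent call last):
  File "<stdin>", line 6, in <module>
  File "h.py", line 37, in now
    s=manip.get_state(); print("from",s["ee_pos"].round(1),psi(s["tcp_rot"]).round(1),"->",np.round(p,1),"r",np.hypot(*p[:2]).round(),"rows",*delta(s["ee_pos"],s["tcp_rot"],p,ps))
                                                                                                                                              ~~~~~^^^^^^^^^^^^^^^^^^^^^^^^^^^^^^^
  File "h.py", line 34, in delta
    ang=(R0.inv()*R.from_matrix(T)).as_rotvec()
                  ~~~~~~~~~~~~~^^^
  File "scipy/spatial/transform/_rotation.pyx", line 1143, in scipy.spatial.transform._rotation.Rotation.from_matrix
ValueError: Non-positive determinant (left-handed or null coordinate frame) in rotation matrix 0: [[ 0.55484443  0.83195412  0.        ]
 [-0.83195412  0.55484443  0.        ]
 [ 0.          0.         -1.        ]].
```

```bash
cat /dev/null
python3 - <<'E'
import cv2
im=cv2.imread("pics/wrist1.png")[100:300,170:420]; cv2.imwrite("pics/crop1.png",cv2.resize(im,None,fx=3,fy=3,interpolation=cv2.INTER_CUBIC))
E
```

```text
(no output)
```

View pics/crop1.png

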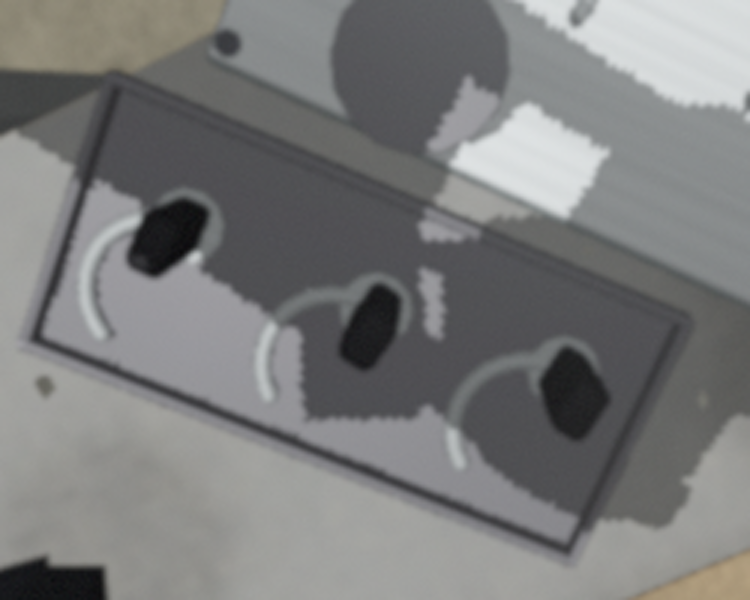

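The crop shows the three black-handled steel hooks in the tray, with tips at about (204,212), (259,233) and (323,256) in the wrist image.

```bash
sed -i 's/\[\[np.sin(a),np.cos(a),0\],\[-np.cos(a),np.sin(a),0\]/[[-np.sin(a),np.cos(a),0],[np.cos(a),np.sin(a),0]/' h.py
python3 - <<'E'
from h import *
f=dict(np.load("/tmp/wrist1.npz"))
for h,a,t in (((429.2,419.4),36,(204,212)),((477.7,461.1),29.4,(259,233)),((521.8,507.7),33.7,(323,256))):
    d=onz(f,t,6)[0][:2]-h; print(np.hypot(*d), "alpha from tip",(np.degrees(np.arctan2(d[1],d[0]))-165)%360,"from rect",a+90)
now([521.8,507.7,260],33.7)
E
```

```text
49.73034937285688 alpha from tip 129.94384601861384 from rect 126
49.286380373745175 alpha from tip 121.95178497928072 from rect 119.4
49.33085250638522 alpha from tip 127.98966506781443 from rect 123.7
from [489.  476.8 405.3] 65.3 -> [521.8 507.7 260. ] r 728.0 rows [-16.9, 41.8, 145.3] [0.0, 0.0, 0.551]
```

```bash
python3 -m creep '[{"angular":[0,0,0.546],"linear":[-16.9,41.8,145],"grip":0.45},{"angular":[0,0,0.546],"linear":[-16.9,41.8,145],"grip":0.45},{"angular":[0,0,0.546],"linear":[-16.9,41.8,145],"grip":0.45},{"angular":[0,0,0.546],"linear":[-16.9,41.8,145],"grip":0.45},{"angular":[0,0,0.546],"linear":[-16.9,41.8,145],"grip":0.45},{"angular":[0,0,0.546],"linear":[-16.9,41.8,145],"grip":0.45},{"angular":[0,0,0.546],"linear":[-16.9,41.8,145],"grip":0.45},{"angular":[0,0,0.546],"linear":[-16.9,41.8,145],"grip":0.45}]'
python3 - <<'E'
from h import *
f=grab("wrist","w2"); C=cloud(f); z=C[...,2]; I=f["frame"].astype(int)
for m,c,a in blobs((I.max(2)<45)&(z>54)&(z<64)&(f["range_z"]>0),60):
    v,u=np.nonzero(m); print("dark",c.round(1),a,np.median(z[m]),cv2.minAreaRect(onz(f,np.c_[u,v],58)[:,:2].astype(np.float32)))
now([521.8,507.7,192],34)
E
```

```text
clock: 2.0
ee_pos: [522.7, 507.3, 261.3]
tcp_rot: [0.47, 0.883, 0.001, 0.0]
wrist_force: [0.2, 0.4, -0.8]
width: 0.445
finger_force: 0.0
dark [316.7 273.8] 710 57.58796444135865 ((523.0670166015625, 508.8695373535156), (10.971778869628906, 17.577566146850586), 33.66550827026367)
dark [195.1 298.3] 632 57.42192611552073 ((479.1463317871094, 462.5321044921875), (11.670283317565918, 17.786094665527344), 29.65750503540039)
dark [ 67.  306.5] 321 57.297156628078 ((426.5133361816406, 422.6158142089844), (15.08115291595459, 8.120826721191406), 66.43708801269531)
from [522.8 507.3 260.9] 34.0 -> [521.8 507.7 192. ] r 728.0 rows [0.9, -0.7, 68.9] [0.002, -0.0, -0.0]
```

View pics/w2.png

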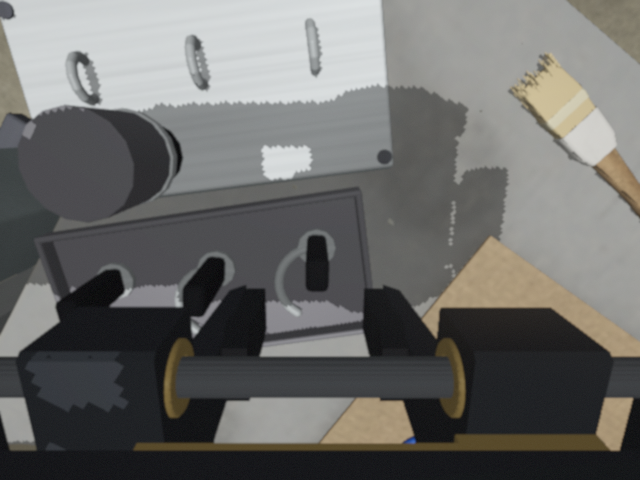

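The view shows the handle centred between the fingers at (317,262), with its sides parallel to the pads. I'll descend, grip and lift.

```bash
python3 -m creep '[{"angular":[0,0,0],"linear":[0.9,0.5,30],"grip":0.45},{"angular":[0,0,0],"linear":[0.9,0.5,50],"grip":0.45},{"angular":[0,0,0],"linear":[0.9,0.5,69],"grip":0.45},{"angular":[0,0,0],"linear":[0.9,0.5,69],"grip":0.45},{"angular":[0,0,0],"linear":[0.9,0.5,69],"grip":0.05},{"angular":[0,0,0],"linear":[0.9,0.5,69],"grip":0.05},{"angular":[0,0,0],"linear":[0.9,0.5,69],"grip":0.05},{"angular":[0,0,0],"linear":[0.9,0.5,69],"grip":0.05},{"angular":[0,0,0],"linear":[0.9,0.5,69],"grip":0.05},{"angular":[0,0,0],"linear":[0.9,0.5,69],"grip":0.05}]' 40
python3 -m creep '[{"angular":[0,0,0],"linear":[0,0,-15],"grip":0.05},{"angular":[0,0,0],"linear":[0,0,-40],"grip":0.05},{"angular":[0,0,0],"linear":[0,0,-70],"grip":0.05},{"angular":[0,0,0],"linear":[0,0,-70],"grip":0.05},{"angular":[0,0,0],"linear":[0,0,-70],"grip":0.05}]'
python3 - <<'E'
from h import *
f=grab("wrist","w3"); np.savez("/tmp/w3.npz",**f)
e=np.array([0,58]); c=e+24*np.array([-np.cos(np.radians(25)),-np.sin(np.radians(25))])
def tcp(t,back,z):  # tip angle t, centre moved back along tangent
    a=np.radians(t-150); cc=c-back*np.array([-np.sin(np.radians(25)),np.cos(np.radians(25))])
    return np.r_[w(cc+24*np.array([np.cos(a),np.sin(a)])),z], t-150-90+np.degrees(YAW)+360
p,ps=tcp(10,12,262); now(p,ps)
print(ps)
E
```

```text
clock: 3.05
ee_pos: [522.9, 508.4, 191.7]
tcp_rot: [0.47, 0.883, 0.001, 0.0]
wrist_force: [-0.2, 0.0, 4.9]
width: 0.132
finger_force: 40.0
clock: 3.55
ee_pos: [522.7, 508.2, 261.1]
tcp_rot: [0.47, 0.883, 0.0, 0.0]
wrist_force: [-0.4, 0.6, -1.8]
width: 0.132
finger_force: 40.0
from [522.6 508.2 259.8] 33.9 -> [409.8 600.2 262. ] r 727.0 rows [139.3, -42.2, -2.1] [-0.002, -0.001, -0.824]
81.15699999999998
```

View pics/w3.png

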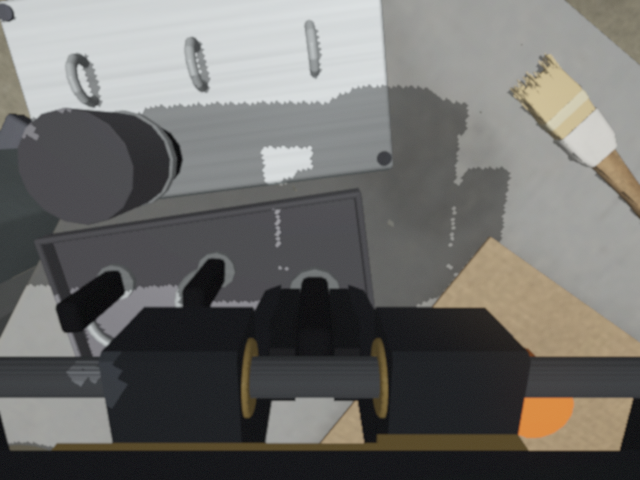

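The pin is held; its handle shows between the fingers at (315,300), and the opening of 11.6 mm fits. I'll carry it to the pre-insert pose for eye0.

```bash
python3 -m creep '[{"angular":[0,0,-0.824],"linear":[139.3,-42.2,0],"grip":0.05},{"angular":[0,0,-0.824],"linear":[139.3,-42.2,0],"grip":0.05},{"angular":[0,0,-0.824],"linear":[139.3,-42.2,0],"grip":0.05},{"angular":[0,0,-0.824],"linear":[139.3,-42.2,0],"grip":0.05},{"angular":[0,0,-0.824],"linear":[139.3,-42.2,0],"grip":0.05},{"angular":[0,0,-0.824],"linear":[139.3,-42.2,0],"grip":0.05},{"angular":[0,0,-0.824],"linear":[139.3,-42.2,0],"grip":0.05},{"angular":[0,0,-0.824],"linear":[139.3,-42.2,0],"grip":0.05},{"angular":[0,0,-0.824],"linear":[139.3,-42.2,0],"grip":0.05},{"angular":[0,0,-0.824],"linear":[139.3,-42.2,0],"grip":0.05}]'
cat >> h.py <<'E'
def tcp(ey,t,back,z,da=0):
    """TCP for the pin's tip at t deg (local) on the final circle for the eye at y=ey"""
    b=np.radians(25); c=np.array([0,ey])-24*np.array([np.cos(b),np.sin(b)])-back*np.array([-np.sin(b),np.cos(b)])
    a=np.radians(t-150); return np.r_[w(c+24*np.array([np.cos(a),np.sin(a)])),z], t-240+np.degrees(YAW)+360
def swing(ey,z):
    s=manip.get_state()
    p,ps=tcp(ey,10,12,z); now(p,ps)
    for t in list(range(10,101,10)):
        q,pt=tcp(ey,t,0,z); print(t,*delta(np.array(p),R.from_matrix(down(ps)).as_quat(),q,pt))
def down(ps):
    a=np.radians(ps); return np.array([[-np.sin(a),np.cos(a),0],[np.cos(a),np.sin(a),0],[0,0,-1]])
E
python3 - <<'E'
from h import *
f=grab("wrist","w4"); np.savez("/tmp/w4.npz",**f); f=grab("top"); np.savez("/tmp/t4.npz",**f)
swing(58,214)
E
```

```text
clock: 4.6
ee_pos: [410.1, 600.3, 260.4]
tcp_rot: [0.078, 0.997, -0.0, -0.0]
wrist_force: [0.3, 0.5, -0.2]
width: 0.134
finger_force: 40.0
from [410.1 600.3 260.7] 81.1 -> [409.8 600.2 214. ] r 727.0 rows [0.2, -0.1, 46.7] [-0.0, -0.0, -0.001]
10 [-3.1, 11.6, 0.0] [0.0, 0.0, 0.0]
20 [-3.5, 7.4, 0.0] [0.0, 0.0, -0.175]
30 [-4.6, 3.4, 0.0] [0.0, 0.0, -0.349]
40 [-6.3, -0.4, 0.0] [0.0, 0.0, -0.524]
50 [-8.7, -3.8, 0.0] [0.0, 0.0, -0.698]
60 [-11.7, -6.8, 0.0] [0.0, 0.0, -0.873]
70 [-15.1, -9.2, 0.0] [0.0, 0.0, -1.047]
80 [-18.9, -11.0, 0.0] [0.0, 0.0, -1.222]
90 [-22.9, -12.0, 0.0] [0.0, 0.0, -1.396]
100 [-27.1, -12.4, 0.0] [0.0, 0.0, -1.571]
```

View pics/w4.png

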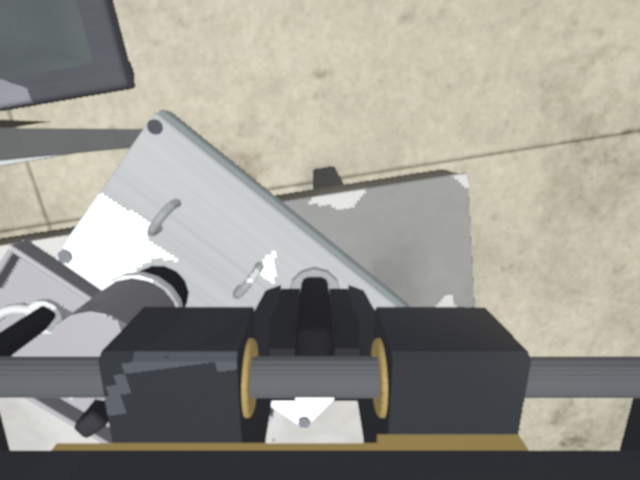

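The wrist view shows eye2 at (165,218) and eye1 at (248,280); eye0 is hidden behind the gripper, so I rely on the geometry and watch the forces. I'll descend and start the swing.

```bash
python3 -m creep '[{"angular":[0,0,0],"linear":[0.2,-0.1,20],"grip":0.05},{"angular":[0,0,0],"linear":[0.2,-0.1,40],"grip":0.05},{"angular":[0,0,0],"linear":[0.2,-0.1,46.7],"grip":0.05},{"angular":[0,0,0],"linear":[0.2,-0.1,46.7],"grip":0.05},{"angular":[0,0,0],"linear":[0.2,-0.1,46.7],"grip":0.05}]'
python3 -m creep '[{"angular":[0,0,0],"linear":[-1.5,6,0],"grip":0.05},{"angular":[0,0,0],"linear":[-3.1,11.6,0],"grip":0.05},{"angular":[0,0,-0.087],"linear":[-3.2,9.5,0],"grip":0.05},{"angular":[0,0,-0.175],"linear":[-3.5,7.4,0],"grip":0.05},{"angular":[0,0,-0.262],"linear":[-4,5.4,0],"grip":0.05},{"angular":[0,0,-0.349],"linear":[-4.6,3.4,0],"grip":0.05},{"angular":[0,0,-0.349],"linear":[-4.6,3.4,0],"grip":0.05}]'
python3 - <<'E'
from h import *
s=manip.get_state(); p,ps=tcp(58,30,0,214); now(p,ps); print(s["wrist_force"].round(1),s["wrist_torque"].round(2))
f=grab("scene","s5"); np.savez("/tmp/s5.npz",**f)
im=f["frame"][120:240,200:360,::-1]; cv2.imwrite("pics/s5.png",cv2.resize(im,None,fx=5,fy=5,interpolation=cv2.INTER_CUBIC))
E
```

```text
clock: 5.2
ee_pos: [409.9, 600.4, 214.6]
tcp_rot: [0.077, 0.997, 0.0, 0.0]
wrist_force: [-0.4, -0.3, -0.7]
width: 0.132
finger_force: 40.0
clock: 5.9
ee_pos: [415.1, 603.2, 214.1]
tcp_rot: [-0.097, 0.995, 0.0, 0.0]
wrist_force: [0.2, -0.4, -0.5]
width: 0.129
finger_force: 40.0
from [415.1 603.2 214.1] 101.2 -> [414.9 602.9 214. ] r 732.0 rows [0.3, -0.2, 0.1] [0.0, 0.0, 0.0]
[ 0.2 -0.4 -0.5] [ 0.06  0.05 -0.  ]
```

View pics/s5.png

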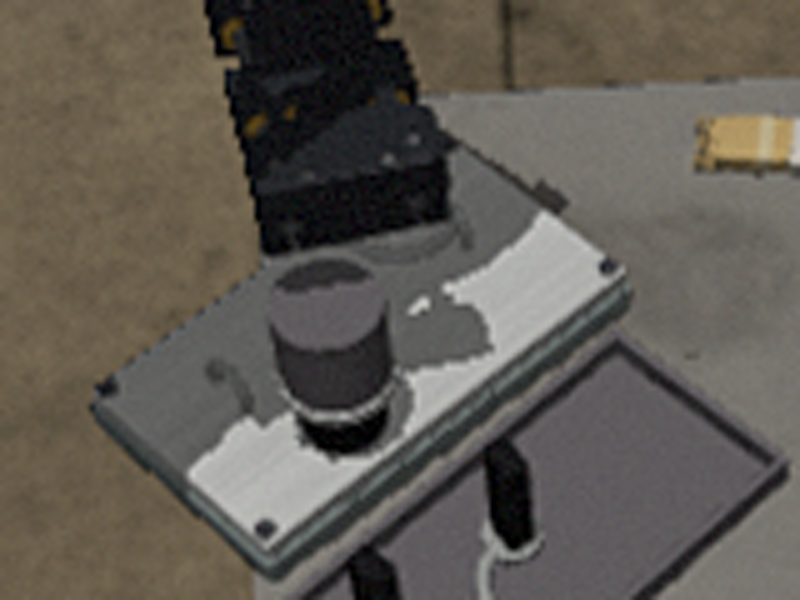

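The scene crop shows the wire arc at about (420,240) running towards eye0 at (462,232), with no contact force. I'll compute the rest of the swing from t=30.

Run:
```python
from h import *
p,ps=tcp(58,30,0,214)
for t in range(37,101,7): print(t,*delta(p,R.from_matrix(down(ps)).as_quat(),*tcp(58,t,0,214)))
```

```text
37 [-0.2, -2.9, 0.0] [0.0, 0.0, -0.122]
44 [-0.7, -5.8, 0.0] [0.0, 0.0, -0.244]
51 [-1.6, -8.6, 0.0] [0.0, 0.0, -0.367]
58 [-2.8, -11.3, 0.0] [0.0, 0.0, -0.489]
65 [-4.3, -13.8, 0.0] [0.0, 0.0, -0.611]
72 [-6.2, -16.1, 0.0] [0.0, 0.0, -0.733]
79 [-8.3, -18.1, 0.0] [0.0, 0.0, -0.855]
86 [-10.6, -19.9, 0.0] [0.0, 0.0, -0.977]
93 [-13.1, -21.4, 0.0] [0.0, 0.0, -1.1]
100 [-15.8, -22.6, 0.0] [0.0, 0.0, -1.222]
```

```bash
python3 -m creep '[{"angular":[0,0,-0.122],"linear":[-0.2,-2.9,0],"grip":0.05},{"angular":[0,0,-0.244],"linear":[-0.7,-5.8,0],"grip":0.05},{"angular":[0,0,-0.367],"linear":[-1.6,-8.6,0],"grip":0.05},{"angular":[0,0,-0.489],"linear":[-2.8,-11.3,0],"grip":0.05},{"angular":[0,0,-0.611],"linear":[-4.3,-13.8,0],"grip":0.05},{"angular":[0,0,-0.733],"linear":[-6.2,-16.1,0],"grip":0.05},{"angular":[0,0,-0.855],"linear":[-8.3,-18.1,0],"grip":0.05},{"angular":[0,0,-0.977],"linear":[-10.6,-19.9,0],"grip":0.05},{"angular":[0,0,-1.1],"linear":[-13.1,-21.4,0],"grip":0.05},{"angular":[0,0,-1.222],"linear":[-15.8,-22.6,0],"grip":0.05}]'
python3 -m creep '[{"angular":[0,0,0],"linear":[0,0,0],"grip":0.05},{"angular":[0,0,0],"linear":[0,0,0],"grip":0.05}]'
python3 - <<'E'
from h import *
now(*tcp(58,100,0,214))
f=grab("scene"); np.savez("/tmp/s6.npz",**f)
im=f["frame"][120:240,200:360,::-1]; cv2.imwrite("pics/s6.png",cv2.resize(im,None,fx=5,fy=5,interpolation=cv2.INTER_CUBIC))
E
```

```text
clock: 6.95
ee_pos: [434.9, 584.0, 214.1]
tcp_rot: [-0.651, 0.759, 0.0, 0.0]
wrist_force: [0.8, -0.2, -0.6]
width: 0.134
finger_force: 40.0
clock: 7.15
ee_pos: [434.7, 584.0, 214.0]
tcp_rot: [-0.649, 0.761, 0.0, 0.0]
wrist_force: [-0.2, -0.3, -0.4]
width: 0.129
finger_force: 40.0
from [434.7 584.  214. ] 170.9 -> [434.7 583.8 214. ] r 728.0 rows [0.2, -0.0, 0.0] [0.0, 0.0, -0.005]
```

View pics/s6.png

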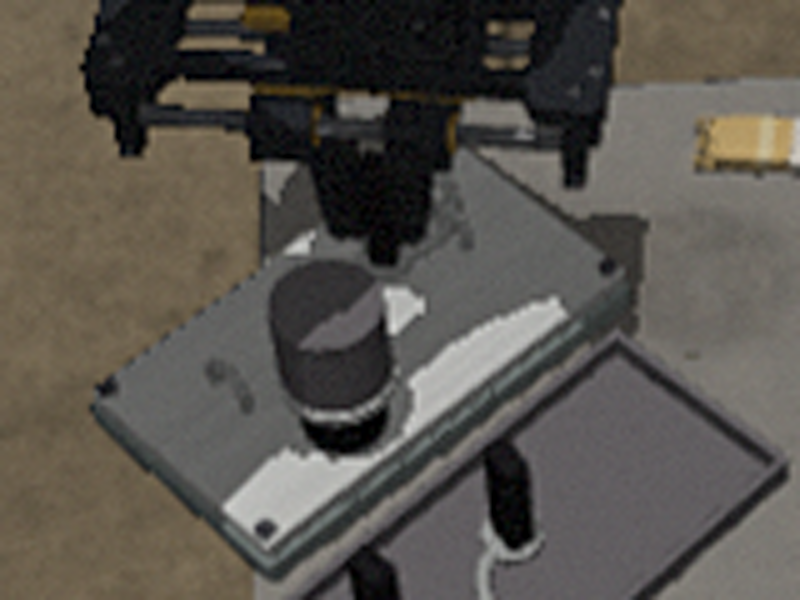

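The crop shows the wire running from the handle at (380,245) through eye0 at (460,215). I'll lower the pin flat, release, lift and head for the middle tray pin.

```bash
python3 -m creep '[{"angular":[0,0,0],"linear":[0,0,0.8],"grip":0.05},{"angular":[0,0,0],"linear":[0,0,1.5],"grip":0.05},{"angular":[0,0,0],"linear":[0,0,1.5],"grip":0.05},{"angular":[0,0,0],"linear":[0,0,1.5],"grip":0.28},{"angular":[0,0,0],"linear":[0,0,1.5],"grip":0.28},{"angular":[0,0,0],"linear":[0,0,1.5],"grip":0.28},{"angular":[0,0,0],"linear":[0,0,-30],"grip":0.28},{"angular":[0,0,0],"linear":[0,0,-60],"grip":0.28},{"angular":[0,0,0],"linear":[0,0,-86],"grip":0.45},{"angular":[0,0,0],"linear":[0,0,-86],"grip":0.45}]'
python3 - <<'E'
from h import *
now([478.5,461.8,275],29.6)
E
```

```text
clock: 8.2
ee_pos: [435.0, 584.0, 304.5]
tcp_rot: [-0.65, 0.76, 0.0, 0.004]
wrist_force: [0.1, -0.5, 0.1]
width: 0.431
finger_force: 0.0
from [435.  584.  304.5] 171.1 -> [478.5 461.8 275. ] r 665.0 rows [114.2, -61.7, 29.1] [0.005, 0.008, 2.47]
```

```bash
python3 -m creep '[{"angular":[0,0,1.4],"linear":[114.2,-61.7,0],"grip":0.45},{"angular":[0,0,1.4],"linear":[114.2,-61.7,0],"grip":0.45},{"angular":[0,0,1.4],"linear":[114.2,-61.7,0],"grip":0.45},{"angular":[0,0,1.4],"linear":[114.2,-61.7,0],"grip":0.45},{"angular":[0,0,1.4],"linear":[114.2,-61.7,0],"grip":0.45},{"angular":[0,0,1.4],"linear":[114.2,-61.7,0],"grip":0.45},{"angular":[0,0,1.4],"linear":[114.2,-61.7,0],"grip":0.45},{"angular":[0,0,1.4],"linear":[114.2,-61.7,0],"grip":0.45},{"angular":[0,0,1.4],"linear":[114.2,-61.7,0],"grip":0.45},{"angular":[0,0,1.4],"linear":[114.2,-61.7,0],"grip":0.45}]'
python3 -m creep '[{"angular":[0,0,1.07],"linear":[0,0,25],"grip":0.45},{"angular":[0,0,1.07],"linear":[0,0,25],"grip":0.45},{"angular":[0,0,1.07],"linear":[0,0,25],"grip":0.45},{"angular":[0,0,1.07],"linear":[0,0,25],"grip":0.45},{"angular":[0,0,1.07],"linear":[0,0,25],"grip":0.45},{"angular":[0,0,1.07],"linear":[0,0,25],"grip":0.45},{"angular":[0,0,1.07],"linear":[0,0,25],"grip":0.45},{"angular":[0,0,1.07],"linear":[0,0,25],"grip":0.45},{"angular":[0,0,1.07],"linear":[0,0,25],"grip":0.45}]'
cat >> h.py <<'E'
def handles(f):
    C=cloud(f); z=C[...,2]; I=f["frame"].astype(int)
    for m,c,a in blobs((I.max(2)<45)&(z>54)&(z<64)&(f["range_z"]>0),60):
        v,u=np.nonzero(m); print("dark",c.round(1),a,np.median(z[m]).round(1),*[np.round(k,1) for k in cv2.minAreaRect(onz(f,np.c_[u,v],58)[:,:2].astype(np.float32))])
E
python3 - <<'E'
from h import *
f=grab("wrist","w7"); handles(f); now([478.5,461.8,192],29.6)
E
```

```text
clock: 9.2
ee_pos: [478.0, 461.4, 298.6]
tcp_rot: [-0.006, 1.0, -0.0, -0.001]
wrist_force: [0.1, 0.5, -0.1]
width: 0.45
finger_force: 0.0
clock: 10.1
ee_pos: [478.0, 461.4, 274.2]
tcp_rot: [0.502, 0.865, -0.001, -0.0]
wrist_force: [0.4, 0.5, -0.1]
width: 0.453
finger_force: 0.0
dark [316.1 267. ] 627 57.6 [478.2 461.6] [11.1 17.5] 29.5
dark [199.5 288.5] 604 57.5 [429.9 419.4] [11.8 17.8] 40.3
from [478.1 461.4 274.4] 29.8 -> [478.5 461.8 192. ] r 665.0 rows [0.1, 0.6, 82.4] [-0.001, 0.0, 0.004]
```

View pics/w7.png

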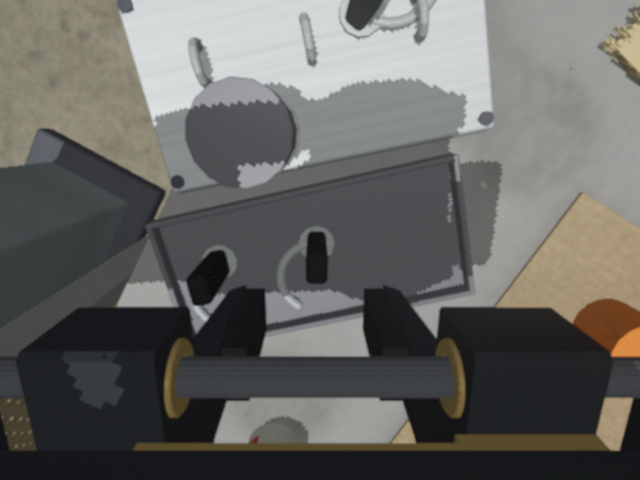

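The view shows pin B centred between the fingers at (316,257), and the placed pin threaded through eye0 at (370–430,15). I'll grip B and lift it high enough to clear the cap.

```bash
python3 -m creep '[{"angular":[0,0,0],"linear":[0.2,0.2,40],"grip":0.45},{"angular":[0,0,0],"linear":[0.2,0.2,65],"grip":0.45},{"angular":[0,0,0],"linear":[0.2,0.2,82.5],"grip":0.45},{"angular":[0,0,0],"linear":[0.2,0.2,82.5],"grip":0.45},{"angular":[0,0,0],"linear":[0.2,0.2,82.5],"grip":0.05},{"angular":[0,0,0],"linear":[0.2,0.2,82.5],"grip":0.05},{"angular":[0,0,0],"linear":[0.2,0.2,82.5],"grip":0.05},{"angular":[0,0,0],"linear":[0.2,0.2,82.5],"grip":0.05},{"angular":[0,0,0],"linear":[0.2,0.2,82.5],"grip":0.05},{"angular":[0,0,0],"linear":[0.2,0.2,82.5],"grip":0.05}]' 40
python3 -m creep '[{"angular":[0,0,0],"linear":[0,0,-15],"grip":0.05},{"angular":[0,0,0],"linear":[0,0,-50],"grip":0.05},{"angular":[0,0,0],"linear":[0,0,-100],"grip":0.05},{"angular":[0,0,0],"linear":[0,0,-120],"grip":0.05},{"angular":[0,0,0],"linear":[0,0,-120],"grip":0.05}]'
python3 - <<'E'
from h import *
p,ps=tcp(0,10,12,312); now(p,ps)
E
```

```text
clock: 11.15
ee_pos: [478.4, 461.8, 193.4]
tcp_rot: [0.503, 0.864, 0.001, 0.0]
wrist_force: [-0.9, 0.5, 5.2]
width: 0.132
finger_force: 40.0
clock: 11.65
ee_pos: [478.3, 461.9, 316.8]
tcp_rot: [0.503, 0.864, 0.003, 0.001]
wrist_force: [0.1, 0.4, -1.3]
width: 0.13
finger_force: 40.0
from [478.3 461.9 316.8] 29.6 -> [366.2 562.1 312. ] r 671.0 rows [142.5, -48.0, 4.5] [0.006, 0.003, -0.899]
```

```bash
python3 -m creep '[{"angular":[0,0,-0.899],"linear":[142.5,-48,0],"grip":0.05},{"angular":[0,0,-0.899],"linear":[142.5,-48,0],"grip":0.05},{"angular":[0,0,-0.899],"linear":[142.5,-48,0],"grip":0.05},{"angular":[0,0,-0.899],"linear":[142.5,-48,0],"grip":0.05},{"angular":[0,0,-0.899],"linear":[142.5,-48,0],"grip":0.05},{"angular":[0,0,-0.899],"linear":[142.5,-48,0],"grip":0.05},{"angular":[0,0,-0.899],"linear":[142.5,-48,0],"grip":0.05},{"angular":[0,0,-0.899],"linear":[142.5,-48,0],"grip":0.05},{"angular":[0,0,-0.899],"linear":[142.5,-48,0],"grip":0.05},{"angular":[0,0,-0.899],"linear":[142.5,-48,0],"grip":0.05}]'
python3 - <<'E'
from h import *
p,ps=tcp(0,10,12,214); now(p,ps); 
f=grab("top"); now(p,ps)
E
```

```text
clock: 12.65
ee_pos: [366.1, 561.8, 312.3]
tcp_rot: [0.078, 0.997, -0.0, -0.0]
wrist_force: [0.2, 0.4, -0.0]
width: 0.134
finger_force: 40.0
from [366.1 561.8 312.3] 81.0 -> [366.2 562.1 214. ] r 671.0 rows [-0.0, 0.3, 98.3] [-0.0, -0.0, -0.002]
from [366.1 561.8 312.4] 81.0 -> [366.2 562.1 214. ] r 671.0 rows [-0.0, 0.3, 98.4] [-0.0, -0.0, -0.002]
```

```bash
python3 -m creep '[{"angular":[0,0,0],"linear":[0,0.3,40],"grip":0.05},{"angular":[0,0,0],"linear":[0,0.3,75],"grip":0.05},{"angular":[0,0,0],"linear":[0,0.3,92],"grip":0.05},{"angular":[0,0,0],"linear":[0,0.3,98.4],"grip":0.05},{"angular":[0,0,0],"linear":[0,0.3,98.4],"grip":0.05},{"angular":[0,0,0],"linear":[0,0.3,98.4],"grip":0.05}]'
python3 -m creep '[{"angular":[0,0,0],"linear":[-1.5,6,0],"grip":0.05},{"angular":[0,0,0],"linear":[-3.1,11.6,0],"grip":0.05},{"angular":[0,0,-0.087],"linear":[-3.2,9.5,0],"grip":0.05},{"angular":[0,0,-0.175],"linear":[-3.5,7.4,0],"grip":0.05},{"angular":[0,0,-0.262],"linear":[-4,5.4,0],"grip":0.05},{"angular":[0,0,-0.349],"linear":[-4.6,3.4,0],"grip":0.05},{"angular":[0,0,-0.349],"linear":[-4.6,3.4,0],"grip":0.05}]'
python3 - <<'E'
from h import *
s=manip.get_state(); now(*tcp(0,30,0,214)); print(s["wrist_force"].round(1),s["wrist_torque"].round(2))
E
```

```text
clock: 13.3
ee_pos: [366.2, 562.3, 214.5]
tcp_rot: [0.078, 0.997, 0.0, 0.0]
wrist_force: [-1.0, 0.5, 0.3]
width: 0.129
finger_force: 40.0
clock: 14.0
ee_pos: [371.4, 565.1, 214.4]
tcp_rot: [-0.097, 0.995, 0.0, 0.0]
wrist_force: [-0.9, -0.3, 1.1]
width: 0.136
finger_force: 40.0
from [371.4 565.1 214.4] 101.2 -> [371.2 564.7 214. ] r 676.0 rows [0.3, -0.4, 0.4] [0.0, 0.001, 0.0]
[-0.9 -0.3  1.1] [ 0.05 -0.02 -0.  ]
```

```bash
python3 -m creep '[{"angular":[0,0,-0.122],"linear":[-0.2,-2.9,0],"grip":0.05},{"angular":[0,0,-0.244],"linear":[-0.7,-5.8,0],"grip":0.05},{"angular":[0,0,-0.367],"linear":[-1.6,-8.6,0],"grip":0.05},{"angular":[0,0,-0.489],"linear":[-2.8,-11.3,0],"grip":0.05},{"angular":[0,0,-0.611],"linear":[-4.3,-13.8,0],"grip":0.05},{"angular":[0,0,-0.733],"linear":[-6.2,-16.1,0],"grip":0.05},{"angular":[0,0,-0.855],"linear":[-8.3,-18.1,0],"grip":0.05},{"angular":[0,0,-0.977],"linear":[-10.6,-19.9,0],"grip":0.05},{"angular":[0,0,-1.1],"linear":[-13.1,-21.4,0],"grip":0.05},{"angular":[0,0,-1.222],"linear":[-15.8,-22.6,0],"grip":0.05}]'
python3 -m creep '[{"angular":[0,0,0],"linear":[0,0,0],"grip":0.05},{"angular":[0,0,0],"linear":[0,0,0],"grip":0.05}]'
python3 - <<'E'
from h import *
now(*tcp(0,100,0,214)); print(manip.get_state()["wrist_torque"].round(2))
f=grab("scene")
im=f["frame"][120:240,200:360,::-1]; cv2.imwrite("pics/s8.png",cv2.resize(im,None,fx=5,fy=5,interpolation=cv2.INTER_CUBIC))
E
```

```text
clock: 15.0
ee_pos: [391.2, 546.0, 214.4]
tcp_rot: [-0.651, 0.759, 0.0, 0.0]
wrist_force: [-1.1, -0.8, 2.0]
width: 0.134
finger_force: 40.0
clock: 15.2
ee_pos: [391.2, 545.9, 214.3]
tcp_rot: [-0.649, 0.761, -0.0, 0.0]
wrist_force: [0.9, -0.8, 0.6]
width: 0.129
finger_force: 40.0
from [391.2 545.9 214.3] 170.9 -> [391.  545.6 214. ] r 671.0 rows [0.3, 0.2, 0.3] [-0.001, 0.001, -0.005]
[ 0.06 -0.09 -0.01]
```

View pics/s8.png

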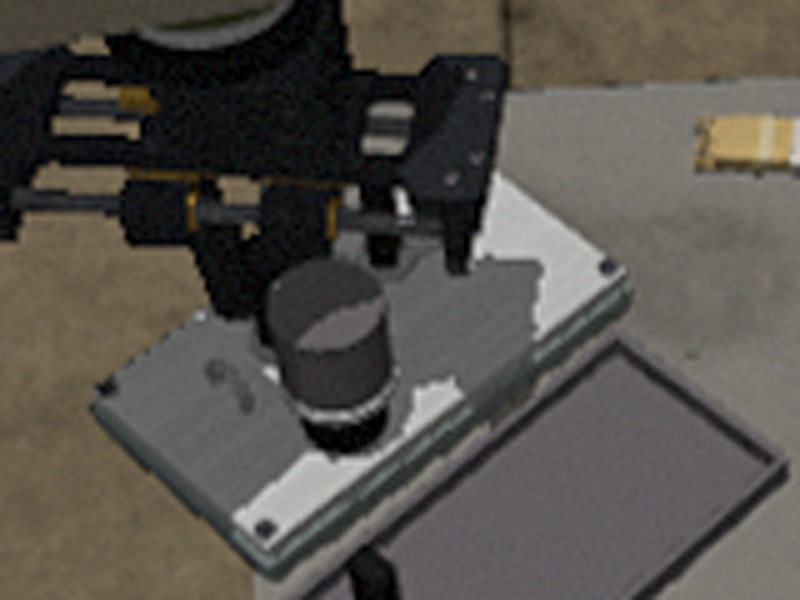

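The crop shows the gripper holding the pin at eye1 behind the cap, with the eye0 pin's handle at (380,225) undisturbed. Forces are low. I'll release here and move over the last pin.

```bash
python3 -m creep '[{"angular":[0,0,0],"linear":[0,0,0.8],"grip":0.05},{"angular":[0,0,0],"linear":[0,0,1.5],"grip":0.05},{"angular":[0,0,0],"linear":[0,0,1.5],"grip":0.05},{"angular":[0,0,0],"linear":[0,0,1.5],"grip":0.26},{"angular":[0,0,0],"linear":[0,0,1.5],"grip":0.26},{"angular":[0,0,0],"linear":[0,0,1.5],"grip":0.26},{"angular":[0,0,0],"linear":[0,0,-30],"grip":0.26},{"angular":[0,0,0],"linear":[0,0,-60],"grip":0.26},{"angular":[0,0,0],"linear":[0,0,-86],"grip":0.45},{"angular":[0,0,0],"linear":[0,0,-86],"grip":0.45}]'
python3 - <<'E'
from h import *
now([429.5,419.4,275],38)
E
```

```text
clock: 16.25
ee_pos: [391.2, 546.1, 303.8]
tcp_rot: [-0.65, 0.76, 0.0, 0.003]
wrist_force: [0.2, 0.0, -0.0]
width: 0.414
finger_force: 0.0
from [391.2 546.1 303.8] 171.1 -> [429.5 419.4 275. ] r 600.0 rows [119.4, -57.3, 28.4] [0.004, 0.007, 2.323]
```

```bash
python3 -m creep '[{"angular":[0,0,1.4],"linear":[119.4,-57.3,0],"grip":0.45},{"angular":[0,0,1.4],"linear":[119.4,-57.3,0],"grip":0.45},{"angular":[0,0,1.4],"linear":[119.4,-57.3,0],"grip":0.45},{"angular":[0,0,1.4],"linear":[119.4,-57.3,0],"grip":0.45},{"angular":[0,0,1.4],"linear":[119.4,-57.3,0],"grip":0.45},{"angular":[0,0,1.4],"linear":[119.4,-57.3,0],"grip":0.45},{"angular":[0,0,1.4],"linear":[119.4,-57.3,0],"grip":0.45},{"angular":[0,0,1.4],"linear":[119.4,-57.3,0],"grip":0.45},{"angular":[0,0,1.4],"linear":[119.4,-57.3,0],"grip":0.45},{"angular":[0,0,1.4],"linear":[119.4,-57.3,0],"grip":0.45}]'
python3 -m creep '[{"angular":[0,0,0.923],"linear":[0,0,23],"grip":0.45},{"angular":[0,0,0.923],"linear":[0,0,23],"grip":0.45},{"angular":[0,0,0.923],"linear":[0,0,23],"grip":0.45},{"angular":[0,0,0.923],"linear":[0,0,23],"grip":0.45},{"angular":[0,0,0.923],"linear":[0,0,23],"grip":0.45},{"angular":[0,0,0.923],"linear":[0,0,23],"grip":0.45},{"angular":[0,0,0.923],"linear":[0,0,23],"grip":0.45},{"angular":[0,0,0.923],"linear":[0,0,23],"grip":0.45},{"angular":[0,0,0.923],"linear":[0,0,23],"grip":0.45}]'
python3 - <<'E'
from h import *
f=grab("wrist","w9"); handles(f); now([429.5,419.4,192],38)
E
```

```text
clock: 17.25
ee_pos: [429.1, 418.8, 298.6]
tcp_rot: [-0.005, 1.0, -0.001, -0.001]
wrist_force: [-0.4, 1.0, -0.3]
width: 0.451
finger_force: 0.0
clock: 18.15
ee_pos: [429.2, 418.9, 276.7]
tcp_rot: [0.437, 0.9, -0.0, -0.0]
wrist_force: [0.2, -0.3, 0.3]
width: 0.45
finger_force: 0.0
dark [537.7  10.6] 301 59.0 [432.7 576.8] [ 6.5 11.7] 84.5
dark [313.6 266. ] 616 57.6 [428.4 418. ] [11.2 17.8] 41.4
from [429.2 418.9 276.8] 38.2 -> [429.5 419.4 192. ] r 600.0 rows [0.2, 0.6, 84.8] [-0.0, -0.0, 0.003]
```

View pics/w9.png

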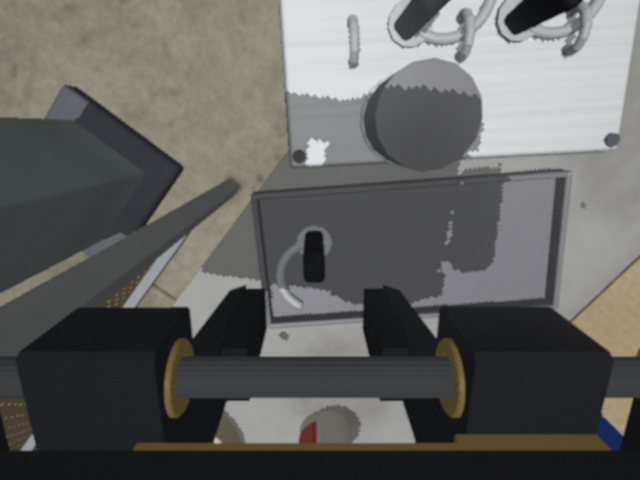

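The view shows the last pin at (314,257) between the fingers, and the placed pins threaded at eye1 (465,35) and eye0 (575,30). I'll turn the tool about 3° for the grip.

```bash
python3 -m creep '[{"angular":[0,0,-0.052],"linear":[-0.1,-1,40],"grip":0.45},{"angular":[0,0,-0.052],"linear":[-0.1,-1,65],"grip":0.45},{"angular":[0,0,-0.052],"linear":[-0.1,-1,84.5],"grip":0.45},{"angular":[0,0,-0.052],"linear":[-0.1,-1,84.5],"grip":0.45},{"angular":[0,0,-0.052],"linear":[-0.1,-1,84.5],"grip":0.05},{"angular":[0,0,-0.052],"linear":[-0.1,-1,84.5],"grip":0.05},{"angular":[0,0,-0.052],"linear":[-0.1,-1,84.5],"grip":0.05},{"angular":[0,0,-0.052],"linear":[-0.1,-1,84.5],"grip":0.05},{"angular":[0,0,-0.052],"linear":[-0.1,-1,84.5],"grip":0.05},{"angular":[0,0,-0.052],"linear":[-0.1,-1,84.5],"grip":0.05}]' 40
python3 -m creep '[{"angular":[0,0,0],"linear":[0,0,-15],"grip":0.05},{"angular":[0,0,0],"linear":[0,0,-50],"grip":0.05},{"angular":[0,0,0],"linear":[0,0,-100],"grip":0.05},{"angular":[0,0,0],"linear":[0,0,-120],"grip":0.05},{"angular":[0,0,0],"linear":[0,0,-120],"grip":0.05}]'
python3 - <<'E'
from h import *
p,ps=tcp(-58,10,12,312); f=grab("top"); now(p,ps)
E
```

```text
clock: 19.2
ee_pos: [428.7, 418.4, 193.5]
tcp_rot: [0.414, 0.91, 0.001, 0.0]
wrist_force: [-1.7, -0.2, 6.4]
width: 0.132
finger_force: 39.9
clock: 19.7
ee_pos: [428.7, 418.4, 316.6]
tcp_rot: [0.414, 0.91, 0.003, 0.002]
wrist_force: [0.6, -0.8, -0.3]
width: 0.132
finger_force: 39.9
from [428.4 418.2 313.9] 41.0 -> [322.5 523.9 312. ] r 615.0 rows [149.3, -10.5, 1.8] [0.002, 0.001, -0.7]
```

```bash
python3 -m creep '[{"angular":[0,0,-0.7],"linear":[149.3,-10.5,0],"grip":0.05},{"angular":[0,0,-0.7],"linear":[149.3,-10.5,0],"grip":0.05},{"angular":[0,0,-0.7],"linear":[149.3,-10.5,0],"grip":0.05},{"angular":[0,0,-0.7],"linear":[149.3,-10.5,0],"grip":0.05},{"angular":[0,0,-0.7],"linear":[149.3,-10.5,0],"grip":0.05},{"angular":[0,0,-0.7],"linear":[149.3,-10.5,0],"grip":0.05},{"angular":[0,0,-0.7],"linear":[149.3,-10.5,0],"grip":0.05},{"angular":[0,0,-0.7],"linear":[149.3,-10.5,0],"grip":0.05},{"angular":[0,0,-0.7],"linear":[149.3,-10.5,0],"grip":0.05}]'
python3 - <<'E'
from h import *
p,ps=tcp(-58,10,12,214.3); f=grab("top"); now(p,ps)
E
```

```text
clock: 20.65
ee_pos: [322.8, 523.8, 312.3]
tcp_rot: [0.078, 0.997, -0.0, -0.0]
wrist_force: [-1.0, -0.1, -0.3]
width: 0.131
finger_force: 39.9
from [322.8 523.8 312.4] 81.1 -> [322.5 523.9 214.3] r 615.0 rows [0.3, 0.1, 98.1] [-0.0, -0.0, -0.002]
```

```bash
python3 -m creep '[{"angular":[0,0,0],"linear":[0.3,0.1,40],"grip":0.05},{"angular":[0,0,0],"linear":[0.3,0.1,75],"grip":0.05},{"angular":[0,0,0],"linear":[0.3,0.1,92],"grip":0.05},{"angular":[0,0,0],"linear":[0.3,0.1,98],"grip":0.05},{"angular":[0,0,0],"linear":[0.3,0.1,98],"grip":0.05},{"angular":[0,0,0],"linear":[0.3,0.1,98],"grip":0.05}]'
python3 -m creep '[{"angular":[0,0,0],"linear":[-1.5,6,0],"grip":0.05},{"angular":[0,0,0],"linear":[-3.1,11.6,0],"grip":0.05},{"angular":[0,0,-0.087],"linear":[-3.2,9.5,0],"grip":0.05},{"angular":[0,0,-0.175],"linear":[-3.5,7.4,0],"grip":0.05},{"angular":[0,0,-0.262],"linear":[-4,5.4,0],"grip":0.05},{"angular":[0,0,-0.349],"linear":[-4.6,3.4,0],"grip":0.05},{"angular":[0,0,-0.349],"linear":[-4.6,3.4,0],"grip":0.05}]'
python3 - <<'E'
from h import *
s=manip.get_state(); now(*tcp(-58,30,0,214)); print(s["wrist_force"].round(1),s["wrist_torque"].round(2))
E
```

```text
clock: 21.3
ee_pos: [322.5, 524.2, 215.1]
tcp_rot: [0.078, 0.997, 0.0, 0.0]
wrist_force: [-0.6, 0.1, -1.0]
width: 0.13
finger_force: 39.9
clock: 22.0
ee_pos: [327.7, 527.0, 214.7]
tcp_rot: [-0.097, 0.995, 0.0, 0.0]
wrist_force: [0.1, 0.2, -0.3]
width: 0.128
finger_force: 39.9
from [327.7 527.  214.7] 101.2 -> [327.5 526.5 214. ] r 620.0 rows [0.2, -0.4, 0.7] [0.0, 0.0, -0.0]
[ 0.1  0.2 -0.3] [ 0.06  0.01 -0.01]
```

```bash
python3 -m creep '[{"angular":[0,0,-0.122],"linear":[-0.2,-2.9,0],"grip":0.05},{"angular":[0,0,-0.244],"linear":[-0.7,-5.8,0],"grip":0.05},{"angular":[0,0,-0.367],"linear":[-1.6,-8.6,0],"grip":0.05},{"angular":[0,0,-0.489],"linear":[-2.8,-11.3,0],"grip":0.05},{"angular":[0,0,-0.611],"linear":[-4.3,-13.8,0],"grip":0.05},{"angular":[0,0,-0.733],"linear":[-6.2,-16.1,0],"grip":0.05},{"angular":[0,0,-0.855],"linear":[-8.3,-18.1,0],"grip":0.05},{"angular":[0,0,-0.977],"linear":[-10.6,-19.9,0],"grip":0.05},{"angular":[0,0,-1.1],"linear":[-13.1,-21.4,0],"grip":0.05},{"angular":[0,0,-1.222],"linear":[-15.8,-22.6,0],"grip":0.05}]'
python3 -m creep '[{"angular":[0,0,0],"linear":[0,0,0.8],"grip":0.05},{"angular":[0,0,0],"linear":[0,0,1.8],"grip":0.05},{"angular":[0,0,0],"linear":[0,0,1.8],"grip":0.05},{"angular":[0,0,0],"linear":[0,0,1.8],"grip":0.26},{"angular":[0,0,0],"linear":[0,0,1.8],"grip":0.26},{"angular":[0,0,0],"linear":[0,0,1.8],"grip":0.26},{"angular":[0,0,0],"linear":[0,0,-30],"grip":0.26},{"angular":[0,0,0],"linear":[0,0,-60],"grip":0.26},{"angular":[0,0,0],"linear":[0,0,-86],"grip":0.45},{"angular":[0,0,0],"linear":[0,0,-86],"grip":0.45}]'
python3 - <<'E'
from h import *
s=manip.get_state(); cap=w([41,-35]); print("cap",cap)
for ps in (100,130,41): now([*cap,310],ps)
E
```

```text
clock: 23.0
ee_pos: [347.5, 507.9, 214.7]
tcp_rot: [-0.651, 0.759, 0.0, 0.0]
wrist_force: [1.0, -0.4, -0.1]
width: 0.131
finger_force: 39.9
clock: 24.0
ee_pos: [347.5, 508.1, 304.1]
tcp_rot: [-0.65, 0.76, 0.0, 0.003]
wrist_force: [-0.7, -0.1, 0.1]
width: 0.414
finger_force: 0.0
cap [417.31192148 505.74836809]
from [347.5 508.1 304.1] 171.1 -> [417.3 505.7 310. ] r 656.0 rows [-8.6, -69.3, -5.6] [-0.0, 0.007, 1.241]
from [347.5 508.1 304.1] 171.1 -> [417.3 505.7 310. ] r 656.0 rows [-8.6, -69.3, -5.6] [-0.002, 0.006, 0.717]
from [347.5 508.1 304.1] 171.1 -> [417.3 505.7 310. ] r 656.0 rows [-8.6, -69.3, -5.6] [0.004, 0.007, 2.27]
```

```bash
python3 -m creep '[{"angular":[0,0,1.4],"linear":[-8.6,-69.3,0],"grip":0.75},{"angular":[0,0,1.4],"linear":[-8.6,-69.3,0],"grip":0.75},{"angular":[0,0,1.4],"linear":[-8.6,-69.3,0],"grip":0.75},{"angular":[0,0,1.4],"linear":[-8.6,-69.3,0],"grip":0.75},{"angular":[0,0,1.4],"linear":[-8.6,-69.3,0],"grip":0.75},{"angular":[0,0,1.4],"linear":[-8.6,-69.3,0],"grip":0.75},{"angular":[0,0,1.4],"linear":[-8.6,-69.3,0],"grip":0.75},{"angular":[0,0,1.4],"linear":[-8.6,-69.3,0],"grip":0.75},{"angular":[0,0,1.4],"linear":[-8.6,-69.3,0],"grip":0.75},{"angular":[0,0,1.4],"linear":[-8.6,-69.3,0],"grip":0.75}]'
python3 -m creep '[{"angular":[0,0,0.87],"linear":[0,0,-60],"grip":0.75},{"angular":[0,0,0.87],"linear":[0,0,-60],"grip":0.75},{"angular":[0,0,0.87],"linear":[0,0,-60],"grip":0.75},{"angular":[0,0,0.87],"linear":[0,0,-60],"grip":0.75},{"angular":[0,0,0.87],"linear":[0,0,-60],"grip":0.75},{"angular":[0,0,0.87],"linear":[0,0,-60],"grip":0.75},{"angular":[0,0,0.87],"linear":[0,0,-60],"grip":0.75},{"angular":[0,0,0.87],"linear":[0,0,-60],"grip":0.75}]'
python3 - <<'E'
from h import *
f=grab("wrist","w10"); np.savez("/tmp/w10.npz",**f); handles(f)
C=cloud(f); z=C[...,2]
for m,c,a in blobs((z>88)&(z<102),100): print("cap",c,a,np.median(z[m]),cv2.minEnclosingCircle(onz(f,np.argwhere(m)[:,::-1],95)[:,:2].astype(np.float32)))
f=grab("scene"); handles(f)
im=f["frame"][110:250,200:380,::-1]; cv2.imwrite("pics/s10.png",cv2.resize(im,None,fx=4,fy=4,interpolation=cv2.INTER_CUBIC))
now([*w([41,-35]),233],41.16)
E
```

```text
clock: 25.0
ee_pos: [417.0, 505.4, 299.1]
tcp_rot: [-0.005, 1.0, -0.001, -0.001]
wrist_force: [0.8, -0.9, -0.1]
width: 0.745
finger_force: 0.0
clock: 25.8
ee_pos: [417.1, 505.5, 359.7]
tcp_rot: [0.413, 0.911, -0.001, -0.0]
wrist_force: [0.2, -0.1, -0.2]
width: 0.749
finger_force: 0.0
cap [316.41687042 239.94254279] 3272 94.95208328514951 ((416.7669677734375, 506.3785400390625), 21.973636627197266)
from [417.1 505.5 360.1] 41.2 -> [417.3 505.7 233. ] r 656.0 rows [0.0, 0.4, 127.1] [-0.001, -0.0, 0.001]
```

View pics/w10.png

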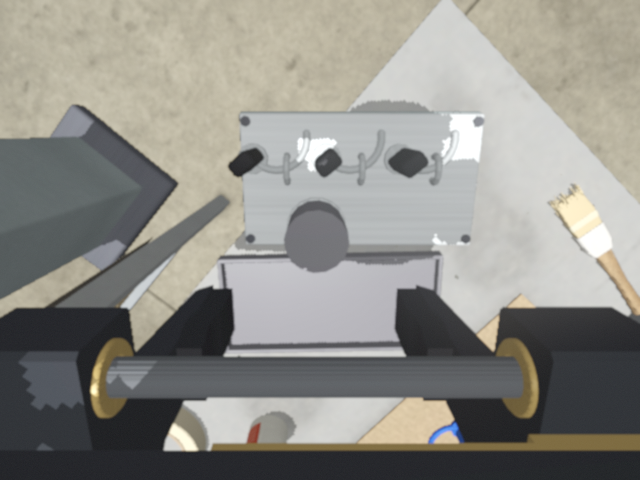

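All three pins are threaded: the eyes at (287,168), (361,168) and (435,168) sit mid-bend, and the cap is at (316,235). Next I take the cap off.

```bash
python3 -m creep '[{"angular":[0,0,0],"linear":[0,0.4,45],"grip":0.75},{"angular":[0,0,0],"linear":[0,0.4,90],"grip":0.75},{"angular":[0,0,0],"linear":[0,0.4,115],"grip":0.75},{"angular":[0,0,0],"linear":[0,0.4,127],"grip":0.75},{"angular":[0,0,0],"linear":[0,0.4,127],"grip":0.75},{"angular":[0,0,0],"linear":[0,0.4,127],"grip":0.42},{"angular":[0,0,0],"linear":[0,0.4,127],"grip":0.42},{"angular":[0,0,0],"linear":[0,0.4,127],"grip":0.42},{"angular":[0,0,0],"linear":[0,0.4,127],"grip":0.42},{"angular":[0,0,0],"linear":[0,0.4,127],"grip":0.42}]' 15
python3 -m creep '[{"angular":[0,0,0],"linear":[0,0,0],"grip":0.42},{"angular":[0,0,0],"linear":[0,0,-10],"grip":0.42},{"angular":[0,0,0],"linear":[0,0,-30],"grip":0.42},{"angular":[0,0,0],"linear":[0,0,-60],"grip":0.42},{"angular":[0,0,0],"linear":[0,0,-60],"grip":0.42},{"angular":[0,0,0],"linear":[0,0,-60],"grip":0.42}]'
python3 - <<'E'
from h import *
f=grab("scene"); now([*w([38,45]),202],41.16)
im=f["frame"][110:250,200:380,::-1]; cv2.imwrite("pics/s11.png",cv2.resize(im,None,fx=4,fy=4,interpolation=cv2.INTER_CUBIC))
E
```

```text
clock: 26.9
ee_pos: [417.5, 505.9, 234.9]
tcp_rot: [0.414, 0.91, 0.001, 0.0]
wrist_force: [-0.7, -0.3, 5.8]
width: 0.486
finger_force: 15.0
clock: 27.5
ee_pos: [417.3, 505.7, 294.0]
tcp_rot: [0.414, 0.91, 0.0, 0.0]
wrist_force: [0.3, -0.1, -0.3]
width: 0.483
finger_force: 15.0
from [417.2 505.6 293. ] 41.1 -> [475.6 560.7 202. ] r 735.0 rows [3.2, 80.3, 90.9] [-0.001, -0.0, -0.001]
```

```bash
python3 -m creep '[{"angular":[0,0,0],"linear":[3.2,40,0],"grip":0.42},{"angular":[0,0,0],"linear":[3.2,80,0],"grip":0.42},{"angular":[0,0,0],"linear":[3.2,80,40],"grip":0.42},{"angular":[0,0,0],"linear":[3.2,80,75],"grip":0.42},{"angular":[0,0,0],"linear":[3.2,80,85],"grip":0.42},{"angular":[0,0,0],"linear":[3.2,80,88],"grip":0.42},{"angular":[0,0,0],"linear":[3.2,80,90],"grip":0.42},{"angular":[0,0,0],"linear":[3.2,80,90],"grip":0.42},{"angular":[0,0,0],"linear":[3.2,80,90],"grip":0.42}]'
python3 - <<'E'
from h import *
f=grab("scene"); print(manip.get_state()["wrist_force"]); now([*w([38,45]),202],41.16)
im=f["frame"][110:250,200:380,::-1]; cv2.imwrite("pics/s12.png",cv2.resize(im,None,fx=4,fy=4,interpolation=cv2.INTER_CUBIC))
E
```

```text
clock: 28.45
ee_pos: [475.7, 560.8, 204.8]
tcp_rot: [0.414, 0.91, 0.001, 0.0]
wrist_force: [-0.0, 0.3, -0.3]
width: 0.479
finger_force: 15.0
[ 0.06143316 -0.19705858  0.65359278]
from [475.6 560.8 204.6] 41.1 -> [475.6 560.7 202. ] r 735.0 rows [-0.0, -0.1, 2.6] [0.001, 0.0, -0.001]
```

View pics/s12.png

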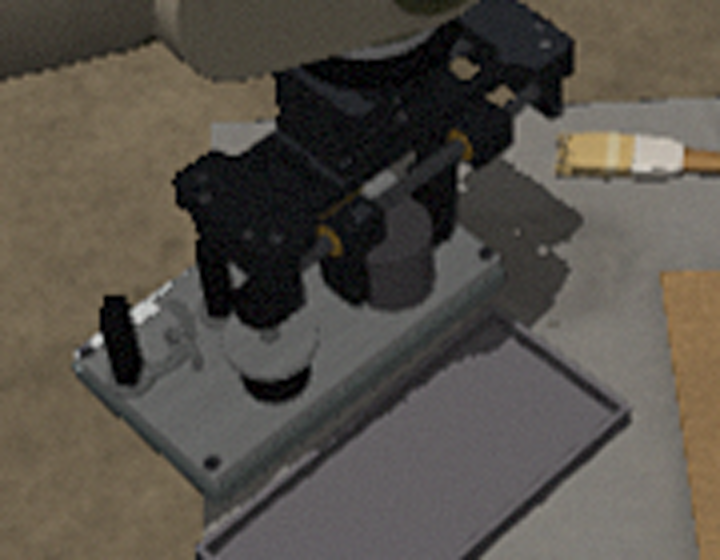

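The crop shows the cap in the gripper just above the bare spot at (400,290), and the uncapped pump's head at (270,330). I'll set it down and release.

```bash
python3 -m creep '[{"angular":[0,0,0],"linear":[0,0,2],"grip":0.42},{"angular":[0,0,0],"linear":[0,0,3.2],"grip":0.42},{"angular":[0,0,0],"linear":[0,0,3.2],"grip":0.42},{"angular":[0,0,0],"linear":[0,0,3.2],"grip":0.6},{"angular":[0,0,0],"linear":[0,0,3.2],"grip":0.6},{"angular":[0,0,0],"linear":[0,0,3.2],"grip":0.6},{"angular":[0,0,0],"linear":[0,0,-40],"grip":0.6},{"angular":[0,0,0],"linear":[0,0,-80],"grip":0.6},{"angular":[0,0,0],"linear":[0,0,-100],"grip":0.6},{"angular":[0,0,0],"linear":[0,0,-100],"grip":0.6}]'
python3 - <<'E'
from h import *
f=grab("wrist"); C=cloud(f); z=C[...,2]
for m,c,a in blobs((z>57)&(z<70)&(f["frame"].min(2)>45),300): print("cap",c,a,np.median(z[m]),[np.round(k,1) for k in cv2.minEnclosingCircle(onz(f,np.argwhere(m)[:,::-1],63)[:,:2].astype(np.float32))])
for m,c,a in blobs((z>80)&(z<92),100): print("head",c,a,np.median(z[m]),cv2.minEnclosingCircle(onz(f,np.argwhere(m)[:,::-1],86)[:,:2].astype(np.float32)))
print(w([38,45]),w([41,-35])); now([*w([41,-35]),265],41.16)
E
```

```text
clock: 29.5
ee_pos: [475.7, 560.9, 307.2]
tcp_rot: [0.414, 0.91, 0.003, 0.001]
wrist_force: [-0.1, 0.5, -0.3]
width: 0.603
finger_force: 0.0
cap [312.71593594 249.35678656] 3809 62.95022422612104 [array([475. , 561.2]), np.float64(21.9)]
head [168.93132002 266.57233317] 2053 85.64109077983574 ((417.2633972167969, 508.3497009277344), 14.80816650390625)
[475.57027073 560.65706269] [417.31192148 505.74836809]
from [475.6 560.7 304.3] 41.1 -> [417.3 505.7 265. ] r 656.0 rows [-3.2, -80.1, 39.1] [0.002, 0.0, -0.001]
```

```bash
python3 -m creep '[{"angular":[0,0,0],"linear":[-3.2,-40,0],"grip":0},{"angular":[0,0,0],"linear":[-3.2,-80,0],"grip":0},{"angular":[0,0,0],"linear":[-3.2,-80,0],"grip":0},{"angular":[0,0,0],"linear":[-3.2,-80,0],"grip":0},{"angular":[0,0,0],"linear":[-3.2,-80,20],"grip":0},{"angular":[0,0,0],"linear":[-3.2,-80,35],"grip":0},{"angular":[0,0,0],"linear":[-3.2,-80,39],"grip":0},{"angular":[0,0,0],"linear":[-3.2,-80,39],"grip":0}]'
python3 -m creep '[{"angular":[0,0,0],"linear":[0,0,5],"grip":0},{"angular":[0,0,0],"linear":[0,0,10],"grip":0},{"angular":[0,0,0],"linear":[0,0,14],"grip":0},{"angular":[0,0,0],"linear":[0,0,18],"grip":0},{"angular":[0,0,0],"linear":[0,0,20],"grip":0},{"angular":[0,0,0],"linear":[0,0,20],"grip":0}]'
python3 - <<'E'
from h import *
now([*w([41,-35]),237],41.16); print(manip.get_state()["wrist_force"])
E
```

```text
clock: 30.35
ee_pos: [417.7, 505.9, 263.6]
tcp_rot: [0.414, 0.91, -0.001, -0.0]
wrist_force: [-0.3, -0.2, -0.1]
width: 0.005
finger_force: 0.0
clock: 30.95
ee_pos: [417.5, 505.8, 244.9]
tcp_rot: [0.414, 0.91, 0.0, 0.0]
wrist_force: [-0.9, -0.9, 5.1]
width: 0.003
finger_force: 2.6
from [417.5 505.8 244.9] 41.1 -> [417.3 505.7 237. ] r 656.0 rows [0.1, -0.1, 7.9] [0.001, 0.0, -0.001]
[-0.89207123 -0.88739799  5.13406481]
```

```bash
python3 -m creep '[{"angular":[0,0,0],"linear":[0,0,4],"grip":0},{"angular":[0,0,0],"linear":[0,0,7],"grip":0},{"angular":[0,0,0],"linear":[0,0,8],"grip":0},{"angular":[0,0,0],"linear":[0,0,8],"grip":0}]'
python3 -m creep '[{"angular":[0,0,0],"linear":[0,0,1],"grip":0},{"angular":[0,0,0],"linear":[0,0,1],"grip":0},{"angular":[0,0,0],"linear":[0,0,1],"grip":0}]'
```

```text
clock: 31.35
ee_pos: [417.4, 505.8, 237.6]
tcp_rot: [0.414, 0.91, 0.0, 0.0]
wrist_force: [-2.3, -2.0, 7.6]
width: 0.005
finger_force: 3.9
clock: 31.65
ee_pos: [417.4, 505.8, 237.4]
tcp_rot: [0.414, 0.91, 0.001, 0.0]
wrist_force: [-3.6, -4.4, 13.1]
width: 0.003
finger_force: 6.5
```

The force has risen to 13 N with no further travel, so the plunger is at its stop. I'll hold briefly, then let it come up.

```bash
python3 -m creep '[{"angular":[0,0,0],"linear":[0,0,0.7],"grip":0},{"angular":[0,0,0],"linear":[0,0,0.7],"grip":0},{"angular":[0,0,0],"linear":[0,0,-5],"grip":0},{"angular":[0,0,0],"linear":[0,0,-15],"grip":0},{"angular":[0,0,0],"linear":[0,0,-40],"grip":0},{"angular":[0,0,0],"linear":[0,0,-68],"grip":0.6},{"angular":[0,0,0],"linear":[0,0,-68],"grip":0.6},{"angular":[0,0,0],"linear":[0,0,-68],"grip":0.6}]'
python3 - <<'E'
from h import *
f=grab("wrist"); C=cloud(f); z=C[...,2]
for m,c,a in blobs((z>80)&(z<92),100): print("head",c,a,np.median(z[m]),cv2.minEnclosingCircle(onz(f,np.argwhere(m)[:,::-1],86)[:,:2].astype(np.float32)))
for m,c,a in blobs((z>57)&(z<70)&(f["frame"].min(2)>45),300): print("cap",c,a,np.median(z[m]),cv2.minEnclosingCircle(onz(f,np.argwhere(m)[:,::-1],63)[:,:2].astype(np.float32)))
now([475.4,560.9,201],41.16)
E
```

```text
clock: 32.45
ee_pos: [417.3, 505.7, 303.4]
tcp_rot: [0.414, 0.91, 0.0, 0.0]
wrist_force: [-0.2, -0.5, -1.4]
width: 0.253
finger_force: 0.0
head [315.70819358 262.91327264] 2087 85.68004091120508 ((416.1554260253906, 507.0086669921875), 14.449477195739746)
cap [449.91948116 245.97454723] 4086 62.96952467979497 ((474.2730407714844, 560.9093017578125), 22.45401954650879)
from [417.2 505.6 302.5] 41.1 -> [475.4 560.9 201. ] r 735.0 rows [3.5, 80.4, 101.4] [-0.002, -0.0, -0.001]
```

```bash
python3 -m creep '[{"angular":[0,0,0],"linear":[3.3,40,0],"grip":0.62},{"angular":[0,0,0],"linear":[3.3,80.2,0],"grip":0.62},{"angular":[0,0,0],"linear":[3.3,80.2,0],"grip":0.62},{"angular":[0,0,0],"linear":[3.3,80.2,40],"grip":0.62},{"angular":[0,0,0],"linear":[3.3,80.2,80],"grip":0.62},{"angular":[0,0,0],"linear":[3.3,80.2,101],"grip":0.62},{"angular":[0,0,0],"linear":[3.3,80.2,101],"grip":0.62},{"angular":[0,0,0],"linear":[3.3,80.2,101],"grip":0.42},{"angular":[0,0,0],"linear":[3.3,80.2,101],"grip":0.42},{"angular":[0,0,0],"linear":[3.3,80.2,101],"grip":0.42}]' 15
python3 -m creep '[{"angular":[0,0,0],"linear":[0,0,0],"grip":0.42},{"angular":[0,0,0],"linear":[0,0,0],"grip":0.42},{"angular":[0,0,0],"linear":[0,0,-20],"grip":0.42},{"angular":[0,0,0],"linear":[0,0,-60],"grip":0.42},{"angular":[0,0,0],"linear":[0,0,-95],"grip":0.42},{"angular":[0,0,0],"linear":[0,0,-95],"grip":0.42},{"angular":[0,0,0],"linear":[0,0,-95],"grip":0.42}]'
python3 - <<'E'
from h import *
f=grab("scene"); now([*w([41,-35]),233],41.16)
E
```

```text
clock: 33.5
ee_pos: [475.8, 561.0, 204.3]
tcp_rot: [0.414, 0.91, 0.001, 0.001]
wrist_force: [0.0, -0.2, 2.1]
width: 0.483
finger_force: 15.0
clock: 34.2
ee_pos: [475.6, 560.9, 298.1]
tcp_rot: [0.414, 0.91, 0.0, 0.0]
wrist_force: [0.4, 0.0, -0.4]
width: 0.481
finger_force: 15.0
from [475.5 560.8 296.6] 41.1 -> [417.3 505.7 233. ] r 656.0 rows [-3.2, -80.0, 63.7] [-0.002, 0.0, -0.001]
```

```bash
python3 -m creep '[{"angular":[0,0,0],"linear":[-3.2,-40,0],"grip":0.42},{"angular":[0,0,0],"linear":[-3.2,-80,0],"grip":0.42},{"angular":[0,0,0],"linear":[-3.2,-80,0],"grip":0.42},{"angular":[0,0,0],"linear":[-3.2,-80,0],"grip":0.42},{"angular":[0,0,0],"linear":[-3.2,-80,15],"grip":0.42},{"angular":[0,0,0],"linear":[-3.2,-80,35],"grip":0.42},{"angular":[0,0,0],"linear":[-3.2,-80,52],"grip":0.42},{"angular":[0,0,0],"linear":[-3.2,-80,60],"grip":0.42},{"angular":[0,0,0],"linear":[-3.2,-80,61],"grip":0.42},{"angular":[0,0,0],"linear":[-3.2,-80,61],"grip":0.42}]'
python3 - <<'E'
from h import *
f=grab("scene"); now([*w([41,-35]),233],41.16); print(manip.get_state()["wrist_force"])
im=f["frame"][110:250,200:380,::-1]; cv2.imwrite("pics/s13.png",cv2.resize(im,None,fx=4,fy=4,interpolation=cv2.INTER_CUBIC))
E
```

```text
clock: 35.25
ee_pos: [417.9, 506.2, 235.9]
tcp_rot: [0.414, 0.91, 0.0, 0.0]
wrist_force: [0.7, 0.9, 0.2]
width: 0.482
finger_force: 15.0
from [417.9 506.2 236.2] 41.1 -> [417.3 505.7 233. ] r 656.0 rows [0.0, -0.7, 3.2] [0.0, -0.0, -0.002]
[ 0.34983     0.36387924 -0.73234599]
```

```bash
python3 -m creep '[{"angular":[0,0,0],"linear":[0,-0.6,1],"grip":0.42},{"angular":[0,0,0],"linear":[0,-0.6,2],"grip":0.42},{"angular":[0,0,0],"linear":[0,-0.6,2],"grip":0.42},{"angular":[0,0,0],"linear":[0,-0.6,2],"grip":0.42}]'
python3 -m creep '[{"angular":[0,0,0],"linear":[0,0,0.7],"grip":0.42},{"angular":[0,0,0],"linear":[0,0,1.2],"grip":0.42},{"angular":[0,0,0],"linear":[0,0,1.2],"grip":0.42},{"angular":[0,0,0],"linear":[0,0,1.2],"grip":0.42}]'
```

```text
clock: 35.7
ee_pos: [417.1, 505.6, 234.9]
tcp_rot: [0.414, 0.91, 0.0, 0.0]
wrist_force: [0.6, -0.3, 2.6]
width: 0.478
finger_force: 15.0
clock: 36.1
ee_pos: [417.1, 505.6, 234.8]
tcp_rot: [0.414, 0.91, 0.0, 0.0]
wrist_force: [-1.4, -2.4, 9.4]
width: 0.481
finger_force: 15.0
```

Contact is firm at the collar. I'll release, lift and check.

```bash
python3 -m creep '[{"angular":[0,0,0],"linear":[0,0,-0.8],"grip":0.42},{"angular":[0,0,0],"linear":[0,0,-0.8],"grip":0.65},{"angular":[0,0,0],"linear":[0,0,-0.8],"grip":0.65},{"angular":[0,0,0],"linear":[0,0,-0.8],"grip":0.65},{"angular":[0,0,0],"linear":[0,0,-40],"grip":0.65},{"angular":[0,0,0],"linear":[0,0,-80],"grip":0.65},{"angular":[0,0,0],"linear":[0,0,-120],"grip":0.65},{"angular":[0,0,0],"linear":[0,0,-140],"grip":0.65},{"angular":[0,0,0],"linear":[0,0,-140],"grip":0.65},{"angular":[0,0,0],"linear":[0,0,-140],"grip":0.65}]'
python3 - <<'E'
from h import *
f=grab("wrist"); C=cloud(f); z=C[...,2]
for m,c,a in blobs((z>88)&(z<102),100): print("cap",c,a,np.median(z[m]),cv2.minEnclosingCircle(onz(f,np.argwhere(m)[:,::-1],95)[:,:2].astype(np.float32)))
im=f["frame"][60:280,190:510,::-1]; im=cv2.resize(im,None,fx=2.5,fy=2.5,interpolation=cv2.INTER_CUBIC)
cv2.imwrite("pics/final.png",im)
# steel wire rings on the lid: local position of the eyes and of points 3 mm up
print([pix(f,[*w([0,y]),28.5]).round(0).tolist() for y in (58,0,-58)])
for y in (58,0,-58):
    P=[]
    for t in (-50,25,100):
        a=np.radians(t); b=np.radians(25); l=np.array([0,y])-24*np.array([np.cos(b),np.sin(b)])+24*np.array([np.cos(a),np.sin(a)])
        P.append(((pix(f,[*w(l),30])[0]-[190,60])*2.5).round().tolist())
    print("expected handle,mid,tip in crop",P)
E
```

```text
clock: 37.1
ee_pos: [417.0, 505.5, 372.2]
tcp_rot: [0.414, 0.91, -0.001, -0.0]
wrist_force: [0.3, 0.3, 0.5]
width: 0.649
finger_force: 0.0
cap [315.50351523 235.36290593] 2987 94.97876424746511 ((416.5745544433594, 506.04791259765625), 21.89775276184082)
[[[430.0, 167.0]], [[359.0, 167.0]], [[288.0, 167.0]]]
expected handle,mid,tip in crop [[514.0, 248.0], [601.0, 268.0], [650.0, 185.0]]
expected handle,mid,tip in crop [[335.0, 248.0], [423.0, 268.0], [467.0, 185.0]]
expected handle,mid,tip in crop [[156.0, 248.0], [244.0, 268.0], [285.0, 186.0]]
```

View pics/final.png

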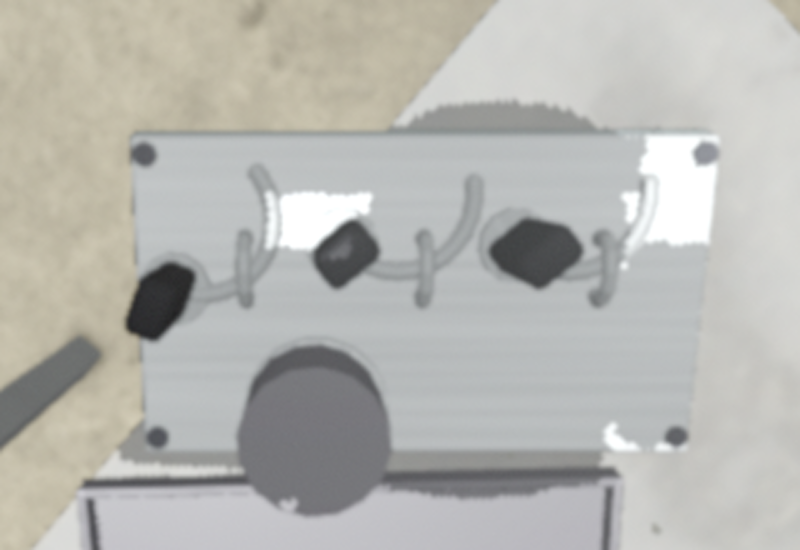

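The cap is seated on the pump. However, the eye2 pin has been knocked aside: its handle is at (165,295) in the crop, expected (156,248) (base), and the eye now sits about 55° from the handle instead of 75°. I'll measure it and correct it.

Run:
```python
from h import *
f=grab("wrist"); np.savez("/tmp/w14.npz",**f); C=cloud(f); z=C[...,2]; I=f["frame"].astype(int)
for m,c,a in blobs((I.max(2)<70)&(z>74)&(z<85)&(f["range_z"]>0),40):
    v,u=np.nonzero(m); r=cv2.minAreaRect(onz(f,np.c_[u,v],79)[:,:2].astype(np.float32)); print("handle",c.round(1),a,np.median(z[m]).round(1),np.round(r[0],1),np.round(r[1],1),round(r[2],1),"loc",loc(r[0]).round(1))
tip=onz(f,np.array([258,172])/2.5+[190,60],28)[0]; print("tip end",loc(tip).round(1))
print("design handle",tcp(-58,100,0,0))
L=C[...,:2]-O; lx=L@X; ly=L@Y
m=(z>25.5)&(z<34)&(lx<5)&(lx>-45)&(ly>-100)&(ly<-20); print(np.c_[lx[m],ly[m],z[m]][::25].round(1).tolist())
```

```text
handle [251.5 182.2] 371 78.6 [360.  502.2] [11.3 17.2] 20.1 loc [  5.9 -80.5]
tip end [-30.1 -53.7]
design handle (array([347.3706892 , 507.46761851,   0.        ]), np.float64(171.15699999999998))
[[-39.9, -90.3, 26.1], [-36.9, -88.9, 25.7], [-33.0, -87.5, 25.7], [-30.7, -54.5, 29.7], [-29.1, -49.9, 27.8], [-26.9, -53.0, 29.9], [-24.5, -71.0, 25.7], [-23.0, -49.1, 29.6], [-20.7, -48.3, 29.6], [-19.1, -27.5, 29.1], [-18.3, -23.5, 29.8], [-17.5, -21.0, 27.7], [-16.7, -22.7, 28.5], [-15.1, -55.0, 25.9], [-14.5, -48.4, 29.5], [-13.6, -46.0, 28.7], [-12.8, -36.3, 27.9], [-11.9, -38.8, 25.9], [-11.2, -37.1, 28.2], [-10.0, -55.4, 34.0], [-8.9, -37.1, 28.4], [-7.3, -37.9, 28.8], [-5.7, -37.1, 28.6], [-4.1, -81.9, 28.3], [-3.4, -83.4, 29.3], [-2.5, -84.5, 27.4], [-1.7, -87.7, 28.1], [-0.9, -87.0, 28.0], [0.1, -71.7, 25.6], [1.5, -72.3, 28.8], [3.0, -61.6, 29.2], [4.8, -68.3, 28.3]]
```

Run:
```python
from h import *
now([360,502.2,280],20.1)
def pose(k):
    al=-21-29*k; b=np.radians(40-15*k); r=21.6+2.4*k; a=np.radians(al)
    c=np.array([0,-58])-r*np.array([np.cos(b),np.sin(b)]); return np.r_[w(c+24*np.array([np.cos(a),np.sin(a)])),214], al-90+np.degrees(YAW)+180
p0,s0=pose(0); print(p0,s0)
for k in np.arange(1,6)/5: print(k,*delta(p0,R.from_matrix(down(s0)).as_quat(),*pose(k)))
```

```text
from [417.  505.5 371.3] 41.1 -> [360.  502.2 280. ] r 618.0 rows [35.0, -44.8, 91.5] [-0.003, 0.001, 0.366]
[359.93890874 502.27124027 214.        ] 20.156999999999982
0.2 [1.4, -2.3, 0.0] [0.0, 0.0, 0.101]
0.4 [3.0, -4.4, 0.0] [0.0, 0.0, 0.202]
0.6 [4.8, -6.4, 0.0] [0.0, 0.0, 0.304]
0.8 [6.9, -8.3, 0.0] [0.0, 0.0, 0.405]
1.0 [9.2, -10.0, 0.0] [0.0, 0.0, 0.506]
```

```bash
python3 -m creep '[{"angular":[0,0,0.366],"linear":[35,-44.8,20],"grip":0.3},{"angular":[0,0,0.366],"linear":[35,-44.8,60],"grip":0.3},{"angular":[0,0,0.366],"linear":[35,-44.8,91],"grip":0.3},{"angular":[0,0,0.366],"linear":[35,-44.8,91],"grip":0.3},{"angular":[0,0,0.366],"linear":[35,-44.8,91],"grip":0.3},{"angular":[0,0,0.366],"linear":[35,-44.8,91],"grip":0.3},{"angular":[0,0,0.366],"linear":[35,-44.8,91],"grip":0.3}]'
python3 - <<'E'
from h import *
f=grab("wrist"); C=cloud(f); z=C[...,2]; I=f["frame"].astype(int)
for m,c,a in blobs((I.max(2)<70)&(z>74)&(z<85)&(f["range_z"]>0),40):
    v,u=np.nonzero(m); r=cv2.minAreaRect(onz(f,np.c_[u,v],79)[:,:2].astype(np.float32)); print("handle",c.round(1),a,np.median(z[m]).round(1),np.round(r[0],1),np.round(r[1],1),round(r[2],1),"loc",loc(r[0]).round(1))
now([360,502.2,212.8],20.1)
E
```

```text
clock: 37.9
ee_pos: [360.7, 502.6, 283.9]
tcp_rot: [0.573, 0.82, 0.001, 0.0]
wrist_force: [0.3, 0.4, -0.8]
width: 0.296
finger_force: 0.0
handle [510.4 174.1] 331 77.4 [429.2 582.8] [11.6 16.5] 32.6 loc [-9.2 24.7]
handle [405.1 210.7] 802 78.6 [390.1 548.3] [17. 12.] 80.5 loc [ -8.9 -27.5]
handle [310.9 273.9] 675 78.6 [358.6 502.2] [10.5 18.3] 20.4 loc [  5.1 -81.5]
handle [406.8 273.4] 520 79.6 [405.4 519.3] [32.2 10.9] 38.9 loc [ 23. -35.]
from [360.6 502.6 283.7] 20.1 -> [360.  502.2 212.8] r 618.0 rows [-0.2, -0.8, 70.9] [0.002, -0.001, 0.001]
```

```bash
python3 -m creep '[{"angular":[0,0,0],"linear":[0.2,-1.6,30],"grip":0.26},{"angular":[0,0,0],"linear":[0.2,-1.6,55],"grip":0.26},{"angular":[0,0,0],"linear":[0.2,-1.6,70.5],"grip":0.26},{"angular":[0,0,0],"linear":[0.2,-1.6,70.5],"grip":0.26},{"angular":[0,0,0],"linear":[0.2,-1.6,70.5],"grip":0.05},{"angular":[0,0,0],"linear":[0.2,-1.6,70.5],"grip":0.05},{"angular":[0,0,0],"linear":[0.2,-1.6,70.5],"grip":0.05},{"angular":[0,0,0],"linear":[0.2,-1.6,70.5],"grip":0.05},{"angular":[0,0,0],"linear":[0.2,-1.6,69.2],"grip":0.05},{"angular":[0,0,0],"linear":[0.2,-1.6,69.2],"grip":0.05}]' 30
python3 - <<'E'
from h import *
s=manip.get_state(); print(loc(s["ee_pos"]),s["ee_pos"],s["wrist_force"]); now([*tcp(-58,100,0,0)[0][:2],214],-8.8)
E
```

```text
clock: 38.95
ee_pos: [358.6, 502.1, 213.3]
tcp_rot: [0.573, 0.82, -0.0, -0.0]
wrist_force: [0.2, 0.1, 4.9]
width: 0.136
finger_force: 30.0
[  5.12751583 -81.62856419] [358.59629001 502.06968077 213.33473918] [0.20254728 0.1190631  4.90236354]
from [358.6 502.1 213.3] 20.1 -> [347.4 507.5 214. ] r 615.0 rows [8.9, -8.7, -0.7] [-0.0, 0.0, 0.505]
```

```bash
python3 -m creep '[{"angular":[0,0,0],"linear":[0,0,-0.7],"grip":0.05},{"angular":[0,0,0.101],"linear":[1.3,-2,-0.7],"grip":0.05},{"angular":[0,0,0.202],"linear":[2.8,-3.8,-0.7],"grip":0.05},{"angular":[0,0,0.304],"linear":[4.6,-5.6,-0.7],"grip":0.05},{"angular":[0,0,0.405],"linear":[6.6,-7.2,-0.7],"grip":0.05},{"angular":[0,0,0.505],"linear":[8.9,-8.7,-0.7],"grip":0.05},{"angular":[0,0,0.505],"linear":[8.9,-8.7,-0.7],"grip":0.05},{"angular":[0,0,0.505],"linear":[8.9,-8.7,0.8],"grip":0.05},{"angular":[0,0,0.505],"linear":[8.9,-8.7,0.8],"grip":0.05}]'
python3 -m creep '[{"angular":[0,0,0],"linear":[0,0,0],"grip":0.26},{"angular":[0,0,0],"linear":[0,0,0],"grip":0.26},{"angular":[0,0,0],"linear":[0,0,0],"grip":0.26},{"angular":[0,0,0],"linear":[0,0,-40],"grip":0.26},{"angular":[0,0,0],"linear":[0,0,-80],"grip":0.26},{"angular":[0,0,0],"linear":[0,0,-120],"grip":0.26},{"angular":[0,0,0],"linear":[0,0,-150],"grip":0.26},{"angular":[0,0,0],"linear":[0,0,-150],"grip":0.26},{"angular":[0,0,0],"linear":[0,0,-150],"grip":0.26}]'
python3 - <<'E'
from h import *
now([*w([41,-35]),370],41.16)
E
```

```text
clock: 39.85
ee_pos: [347.4, 507.5, 213.3]
tcp_rot: [0.758, 0.652, -0.0, -0.0]
wrist_force: [-3.0, -2.8, 8.5]
width: 0.132
finger_force: 30.0
clock: 40.75
ee_pos: [347.4, 507.4, 362.2]
tcp_rot: [0.759, 0.651, 0.0, 0.0]
wrist_force: [-0.4, -0.5, -0.4]
width: 0.26
finger_force: 0.0
from [347.4 507.4 362.2] -8.8 -> [417.3 505.7 370. ] r 656.0 rows [9.1, 69.3, -7.8] [0.0, -0.0, -0.872]
```

```bash
python3 -m creep '[{"angular":[0,0,-0.872],"linear":[9,69.3,-8],"grip":0.4},{"angular":[0,0,-0.872],"linear":[9,69.3,-8],"grip":0.4},{"angular":[0,0,-0.872],"linear":[9,69.3,-8],"grip":0.4},{"angular":[0,0,-0.872],"linear":[9,69.3,-8],"grip":0.4},{"angular":[0,0,-0.872],"linear":[9,69.3,-8],"grip":0.4},{"angular":[0,0,-0.872],"linear":[9,69.3,-8],"grip":0.4},{"angular":[0,0,-0.872],"linear":[9,69.3,-8],"grip":0.4},{"angular":[0,0,-0.872],"linear":[9,69.3,-8],"grip":0.4}]'
python3 - <<'E'
from h import *
f=grab("wrist"); C=cloud(f); z=C[...,2]; I=f["frame"].astype(int)
for m,c,a in blobs((I.max(2)<70)&(z>74)&(z<85)&(f["range_z"]>0),40):
    v,u=np.nonzero(m); r=cv2.minAreaRect(onz(f,np.c_[u,v],79)[:,:2].astype(np.float32)); print("handle",np.round(r[1],1),round(r[2],1),"loc",loc(r[0]).round(1))
for m,c,a in blobs((z>88)&(z<102),100): print("cap",np.median(z[m]),cv2.minEnclosingCircle(onz(f,np.argwhere(m)[:,::-1],95)[:,:2].astype(np.float32)))
im=f["frame"][60:280,190:510,::-1]; cv2.imwrite("pics/final2.png",cv2.resize(im,None,fx=2.5,fy=2.5,interpolation=cv2.INTER_CUBIC))
E
```

```text
clock: 41.55
ee_pos: [417.4, 505.7, 369.1]
tcp_rot: [0.415, 0.91, -0.001, -0.0]
wrist_force: [0.0, -0.0, 0.0]
width: 0.4
finger_force: 0.0
handle [16.8 10.7] 83.9 loc [ -5.8 -86.8]
cap 94.95700354861353 ((416.3571472167969, 505.9518737792969), 21.91529083251953)
```

View pics/final2.png

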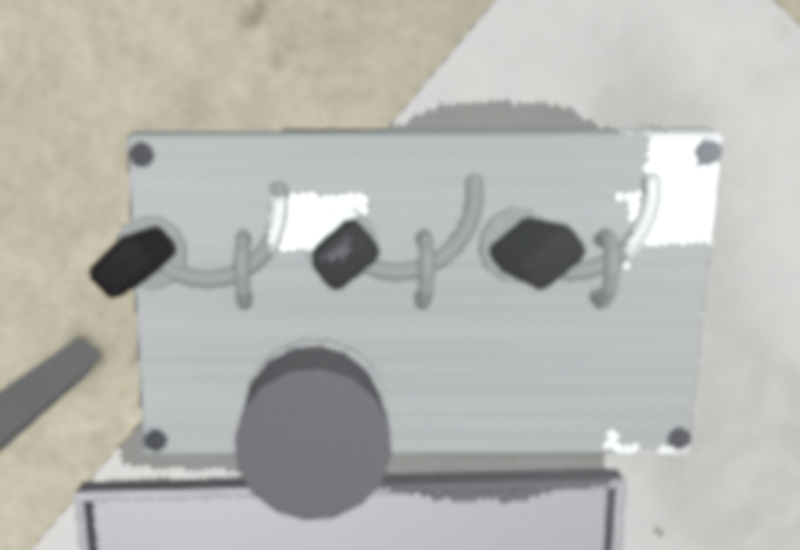

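All three pins now show mid-bend, at eyes (243,268), (424,268) and (605,268), and the cap is on. I still need to know whether the knock came before the pump press, so I'll compare against the saved pre-press scene picture.

Run:
```python
from h import *
f=dict(np.load("/tmp/scene0.npz"))
for n,l in (("design",(-6.3,-86.5)),("knocked",(5.5,-81))):
    print(n,((pix(f,[[*w(l),79],[*w(l),29]])-[200,110])*4).round().tolist())
im=cv2.imread("pics/s12.png"); g=im.max(2); b=[(c.round(),a) for m,c,a in blobs((g<40)&(np.arange(720)[None]<150),200)]; print(b)
```

```text
design [[106.0, 311.0], [124.0, 376.0]]
knocked [[132.0, 318.0], [149.0, 384.0]]
[(array([120., 340.]), np.int32(2555))]
```

Run:
```python
from h import *
im=cv2.imread("pics/s13.png"); g=im.max(2); print([(c.round(),a) for m,c,a in blobs((g<40)&(np.arange(720)[None]<200),200)])
```

```text
[(array([172., 118.]), np.int32(1926)), (array([125., 248.]), np.int32(25124)), (array([195., 327.]), np.int32(272))]
```

Run:
```python
from h import *
for n in ("s12","s13"):
    g=cv2.imread(f"pics/{n}.png").max(2)
    for y in (330,345,360,375): x=np.nonzero(g[y,60:200]<45)[0]+60; print(n,y,(x.min(),x.max(),len(x)) if len(x) else None)
```

```text
s12 330 (np.int64(101), np.int64(133), 33)
s12 345 (np.int64(105), np.int64(136), 32)
s12 360 (np.int64(110), np.int64(142), 33)
s12 375 (np.int64(114), np.int64(138), 25)
s13 330 (np.int64(96), np.int64(199), 70)
s13 345 (np.int64(106), np.int64(199), 49)
s13 360 (np.int64(110), np.int64(157), 48)
s13 375 (np.int64(114), np.int64(148), 31)
```

The handle's edges match the designed pose in both the pre-press picture and the one at 35 s, after the press. So the knock came later, the order was right, and I can hand in.

```bash
python3 -c "
from cell import manip
print(manip.sign_off())"
```

```text
the job is handed in; nothing more can be done
None
```

The job is handed in: all three pins lie flat on the lid, threaded to mid-bend, the pump was pressed to its stop and came back up, and the cap is back on it. The eye2 pin got knocked aside after the press and was put back in place, and I viewed 16 pictures, over the limit of 14.

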